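# Make up a blood kit and a urine kit in a sampling room

## Robot

A 7-joint arm with a two-finger parallel gripper is mounted at the origin on the work surface. World frame = base frame: x ahead of the robot, y to its left, z up, the work surface at z = 0. Lengths are in m, angles in rad, forces in N, time in s.
With the tool pointing down it reaches from about 0.4 to 0.85 m from the base axis. Payload 10.4 kg.
Tool frame: the origin (TCP) lies between the finger pads; the fingertips stand manip.finger_overhang ahead of it and the grasp point (between the pads) lies 11 mm behind it (manip.finger_overhang is the distance from the TCP to the fingertips, in m); x points along the fingers, z is the direction in which the jaws open and shut, and the axes are right-handed (so a half turn about x gives the same grasp; the last joint's range is limited). The gripper opens to 85 mm and grips with 20 to 120 N. Pads are 22 mm wide; open, the fingers measure 114 mm over their backs; the gripper's body (76 mm by 85 mm) begins 54 mm behind the grasp point. The pads swing forward as they close: fully open they stand 13 mm farther back than shut.
Start: joints at [1.192, 0.332, -0.065, 1.46, 0.022, 1.35, -0.088], TCP at [0.218, -0.586, 0.239] pointing down, gripper open.
Joint ranges: [-2.6, 2.6], [-0.5, 2.12], [-1.47, 1.34], [0.16, 2.42], [-1.27, 4.41], [0.06, 2.06], [-2.6, 2.6]. Speed limits (rad/s): [2.22, 2.22, 2.79, 2.79, 3.14, 3.14, 3.14].

## Interface

Orientations are given as a unit quaternion [x, y, z, w].
In Python, from workcell import get_obs, camera, workorder, manip gives the robot as it stands. The module is installed in compiled form; this text tells all that it offers.
- The arm moves only by the tool play_rows, never from a script. Its argument "increments" is text: rows parted by semicolons, each of 4 numbers parted by spaces: the shift along the tool's x, y, z in m, then the turn about the tool's x in rad. A call has 1 to 20 rows; each row shifts and turns the pose as measured when the row begins, along the tool's axes as they then stand; what a row does not reach is not made up. A row lasts 1/10 s, in which the tool goes at most 50 mm and 8.59 degrees, less where a joint would pass 70% of its speed; a pose out of reach is approached as far as the arm can. A call is refused whole if a number of a shift passes 0.05 or a number of a turn 0.15, either way. A call with a gripper value outside its range is refused whole. "hand" is the gripper command: -1 is fully open, 1 is shut, values between are in proportion, set as the call begins (left out, the last holds). The fingers move at their own pace and stop on an object; "squeeze" is the grip in N (left out, the last holds). Time passes only in rows, so rows that do not move let the fingers close. It gives the time, the measured TCP pose, the force and the opening at its end, in the units of the state.
- get_obs(): the state, without advancing time (a new reading comes with each control period).
- camera(name): name is "scene" or "top" or "wrist"; returns a dict with "img" (480x640x3 uint8, blue, green, red), "fov_y" (degrees; the focal length in pixels is half the picture's height over the tangent of half this angle, whatever the lens; pixels are square), "cx", "cy" (the principal point, pixels), "R" (3x3) and "t" (3): a world point X has camera coordinates R X + t; the wrist camera has in their place "tool_from_camera" (4x4, takes a point from camera to tool coordinates, whose origin is the TCP and whose axes are the tool frame's). Camera axes: x right, y down, z forward; pixel columns grow to the right and rows downward; lengths in m; the calibration is good to about 2 mm. A picture is of the moment at which its call begins: read the wrist's pose just before it. There is no depth.
- workorder.hand_in(): hands the job in, once; it reports no verdict.
The state is a dict: "clock": time; "joint_pos": joint angles; "joint_velocities": joint speeds; "tau": joint torques, N m; "position": TCP position; "ee_rot": TCP orientation; "ft_force": force on the tool from outside, world axes, zero at the start; "torque": the same for the moment, N m; "grip_width": opening from 0.0 (shut) to 1.0 (fully open).
Only numpy, scipy, OpenCV 4.12 (cv2) and the standard library are available. Lean on these libraries where they do the work, as an engineer would, in place of code of your own. Each camera call takes 0.05 s, during which the arm holds its last target.

## Task

Make up the two sampling kits from the stock lying on the worktop. Blood kit, in the rectangular steel tray: the long sample tube, the tube holder and the small carton of plasters; urine kit, in the kidney dish: the squat specimen pot and the short sample tube. Set everything down gently on the floor of its tray, nothing dropped and nothing lying on another thing or on a rim, with the pot and the holder standing upright as they stand now and the carton lying flat; leave the syringe and the dropper bottle where they are.

Things in the scene. Friction and masses are not known exactly. Their poses are not given: they have to be found in the camera images.
- long_tube_c (a point): Long capped sample tube lying on the worktop: clear round body 16 mm across with a paper label, six-sided orange cap 17 mm across flats and 24 mm long, 108 mm overall, about 20 g. The point is its centre: on the axis (8.5 mm above what it lies on), half-way along. x runs along the tube towards the cap, so the cap covers x = 30 to 54 mm. The cap's flats keep it from rolling; x stays level, y and z may have any roll.
- short_tube_c (a point): Short capped sample tube lying on the worktop: the same body (16 mm across) and the same orange six-sided cap (17 mm across flats, 20 mm long), but only 68 mm overall, about 14 g. The point is its centre: on the axis (8.5 mm above what it lies on), half-way along. x runs along the tube towards the cap.
- holder_c (a point): Tube holder of white plastic standing upright: plain round barrel 20 mm across up to 43 mm, on an oval foot flange 34 mm by 24 mm and 3 mm thick, with a small stub on top; 51 mm high, about 15 g. The point is its centre, 25.5 mm above its foot; z up, the flange is longest along y.
- carton_c (a point): Small closed carton of plasters in brown card lying flat: 60 mm (its x) by 34 mm (its y) by 24 mm high (its z, up), with a paper label on top, about 30 g, rigid. The point is its centre, 12 mm above what it lies on.
- pot_c (a point): Squat specimen pot standing upright: clear body 37 mm across at the foot and 41 mm at the top with a paper label, white screw lid 44 mm across and 14 mm high on top; 60 mm high, about 30 g. The point is its centre, 30 mm above its foot; z up.
- syringe_c (a point): Empty 10 ml syringe without needle, lying on the worktop: clear barrel 16 mm across, white finger flange 27 mm wide, thin plunger and thumb disc, 113 mm overall. Not part of a kit: stays where it is. The point is on its axis, 8.5 mm up, 3 mm from its mid-length; x runs along it towards the nozzle.
- dropper_c (a point): White dropper bottle standing upright: body 33 mm across with a slim pointed cap, 76 mm high, slimmer and taller than the pot. Not part of a kit: stays where it is. The point is its centre, 38 mm above its foot.
- tray: Rectangular stainless-steel tray, does not slide. Inside 204 mm (its x) by 144 mm (its y), flat floor 6 mm above the worktop, upright walls, rim 25 mm above the worktop, about 222 mm by 162 mm over the rim. Origin on the worktop under the centre of the tray; z up.
- dish: Kidney-shaped stainless-steel dish (bean outline), does not slide. 245 mm long (its x), 136 mm wide over all (its y), hollow side towards -y. Flat floor 6 mm above the worktop, wall sloping slightly outward to a rolled rim 36 mm above the worktop. The floor is a 100 mm wide band about an arc, with a round lobe of 50 mm radius at each end: lobe centres at x = +64 mm and -64 mm, both at y = -11 mm; the middle of the band is at x = 0, y = +9 mm. Origin on the worktop, z up.

How it is judged:
By the outcome, as a careful person would: the job done as asked, in the order asked, and still so for the second after the job is handed in, with the robot touching nothing.
It also fails if it takes over 128 s, if anything falls off the work surface, if the arm or the gripper's body presses on something with over 40 N, if the wrist force passes 120 N, or if a joint passes its speed limit or range.

## Working session

There is one attempt and no reset: what is moved stays moved. The work goes in short steps, Python scripts to look and compute and a tool call to move; the robot and the scene stay as the last step left them, time stands still between calls to the robot, and variables do not carry over. Pictures are saved under pics/ and viewed, and the job is handed in when it is done.

Besides the shell and the picture viewer there is one more tool, called after "Emit:" by a JSON object that holds its "method" and its "body". play_rows: Moves the arm, as the interface text tells. Its arguments: {"type":"object","properties":{"increments":{"type":"string"},"hand":{"type":"number"},"squeeze":{"type":"number"}},"required":["increments"]}

```bash
mkdir -p pics; ls
python3 - <<'E'
from workcell import get_obs, camera, workorder, manip
import cv2
o=get_obs(); print(o); print([ (a,getattr(manip,a)) for a in dir(manip) if a[0]!='_'])
for n in ("scene","top","wrist"):
    c=camera(n); cv2.imwrite(f"pics/{n}0.png",c["img"]); print(n,{k:v for k,v in c.items() if k!="img"})
E
```

```text
pics
{'clock': 0.0, 'joint_pos': array([ 1.19239559,  0.3328707 , -0.06468755,  1.46096841,  0.02160927,
        1.34986761, -0.0884811 ]), 'joint_velocities': array([-3.68922605e-04,  1.84515813e-03, -5.46620792e-05,  8.96869791e-04,
        7.47326131e-04, -1.18499337e-03,  1.50943105e-03]), 'tau': array([ 1.68989220e-03, -6.25449443e+01,  5.04876708e-02, -3.91600192e+01,
        1.64243812e-02,  9.88911081e-03,  3.79985647e-05]), 'position': array([ 0.21757172, -0.58551785,  0.23850368]), 'ee_rot': array([ 0.4038809 ,  0.58102349, -0.40335501,  0.58016951]), 'ft_force': array([-0.05446027, -0.07920712,  0.41805216]), 'torque': array([-0.04022833,  0.05010285, -0.05366427]), 'grip_width': 1.004949172783091}
[('MotionError', <class 'workcell.MotionError'>), ('finger_overhang', 0.008)]
scene {'fov_y': 57.037652628721986, 'cx': 317.8375495314827, 'cy': 236.62680705009237, 'R': array([[-0.86479857,  0.50203348,  0.00926364],
       [ 0.38119888,  0.66843457, -0.6386569 ],
       [-0.32681929, -0.54877828, -0.76943587]]), 't': array([ 0.46552564, -0.17430089,  1.00844685])}
top {'fov_y': 45.54192526265032, 'cx': 322.19656824070387, 'cy': 244.63608616041307, 'R': array([[ 0.00577285, -0.99997059,  0.0050483 ],
       [-0.97288365, -0.00678366, -0.23119554],
       [ 0.23122299, -0.00357675, -0.97289421]]), 't': array([0.00325431, 0.56782475, 0.99909733])}
wrist {'fov_y': 69.69416913963443, 'cx': 326.6790826055999, 'cy': 243.58912337164938, 'tool_from_camera': array([[-1.04380086e-03, -3.04121137e-01,  9.52632796e-01,
        -1.33905770e-01],
       [-6.28552776e-05, -9.52633293e-01, -3.04121365e-01,
         7.70634022e-02],
       [ 9.99999453e-01, -3.77320143e-04,  9.75243837e-04,
         3.72172069e-04],
       [ 0.00000000e+00,  0.00000000e+00,  0.00000000e+00,
         1.00000000e+00]])}
```

View pics/top0.png

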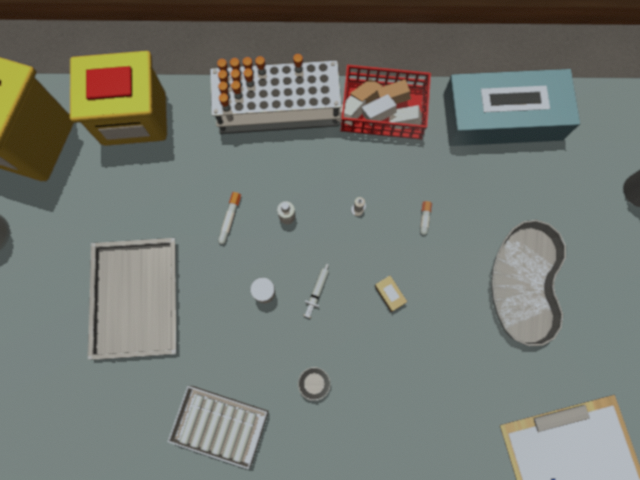

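View pics/scene0.png

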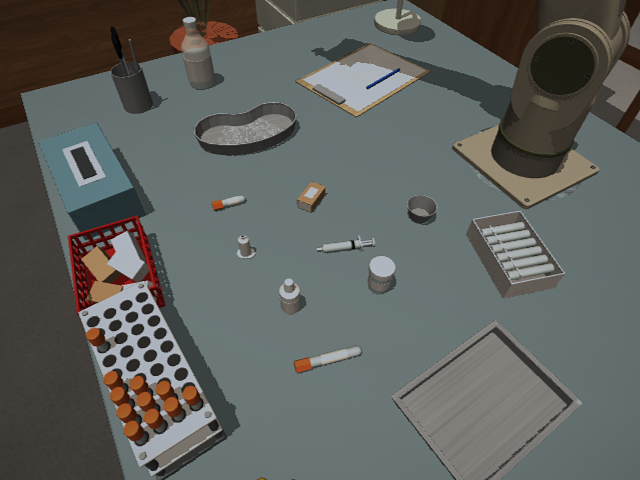

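View pics/wrist0.png

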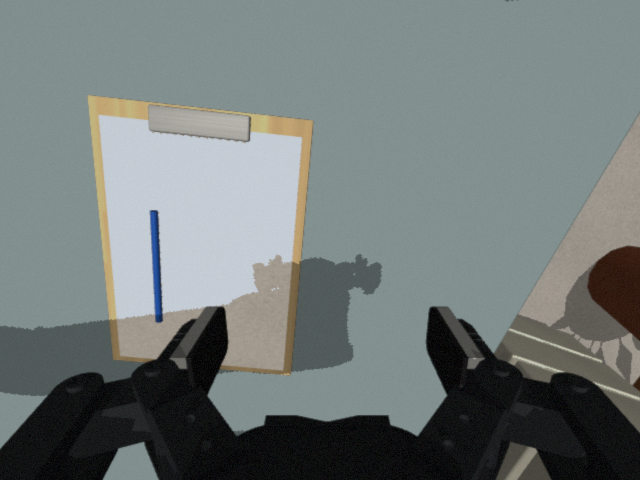

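The top view has the tray at left around (134,298), the dish at right around (528,283), the long tube at (229,218), the pot at (262,290), the dropper at (286,212), the holder at (359,207), the short tube at (426,217), the carton at (391,294) and the syringe at (317,292). I'll measure them next.

```bash
cat > h.py <<'E'
import numpy as np, cv2
from scipy.spatial.transform import Rotation as Ro
def focal(c): return 240/np.tan(np.radians(c["fov_y"]/2))
def pose(c,o=None):
    if "R" in c: return c["R"].T, -c["R"].T@c["t"]
    T=c["tool_from_camera"]; Rt=Ro.from_quat(o["ee_rot"]).as_matrix()
    return Rt@T[:3,:3], Rt@T[:3,3]+o["position"]
def ray(c,uv,z,o=None):
    uv=np.atleast_2d(np.asarray(uv,float)); A,p=pose(c,o); f=focal(c)
    d=np.c_[(uv[:,0]-c["cx"])/f,(uv[:,1]-c["cy"])/f,np.ones(len(uv))]@A.T
    return p+d*((z-p[2])/d[:,2])[:,None]
def proj(c,X,o=None):
    A,p=pose(c,o); f=focal(c); q=(np.atleast_2d(X)-p)@A
    return np.c_[f*q[:,0]/q[:,2]+c["cx"],f*q[:,1]/q[:,2]+c["cy"]]
def crop(img,x,y,w,h,s,name): cv2.imwrite(name,cv2.resize(img[y:y+h,x:x+w],None,fx=s,fy=s,interpolation=cv2.INTER_CUBIC))
E
python3 - <<'E'
from h import *; from workcell import camera
c=camera("top"); im=c["img"]; crop(im,195,170,260,160,3,"pics/topc.png")
s=camera("scene"); crop(s["img"],190,170,220,210,2.8,"pics/scc.png")
print(pose(c)[1],pose(s)[1])
for n,uv in dict(tube=(229,218),pot=(262,290),drop=(286,215),hold=(358,210),short=(426,217),cart=(391,294),tray=(134,298),dish=(528,283),syr=(317,292)).items(): print(n,ray(c,uv,0.01)[0].round(3))
E
```

```text
[0.32139437 0.01067967 1.10327812] [0.79860909 0.43621301 0.66030425]
tube [0.634 0.192 0.01 ]
pot [0.491 0.122 0.01 ]
drop [0.641 0.079 0.01 ]
hold [ 0.653 -0.064  0.01 ]
short [ 0.639 -0.2    0.01 ]
cart [ 0.484 -0.126  0.01 ]
tray [0.473 0.367 0.01 ]
dish [ 0.508 -0.393  0.01 ]
syr [0.487 0.016 0.01 ]
```

View pics/topc.png

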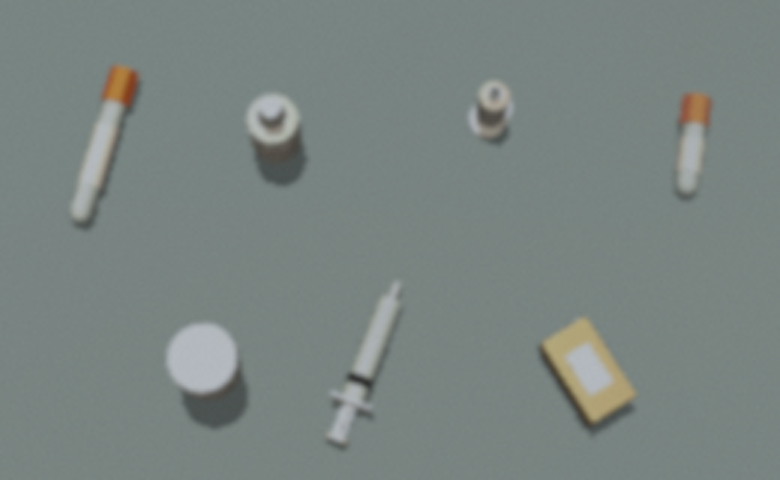

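View pics/scc.png

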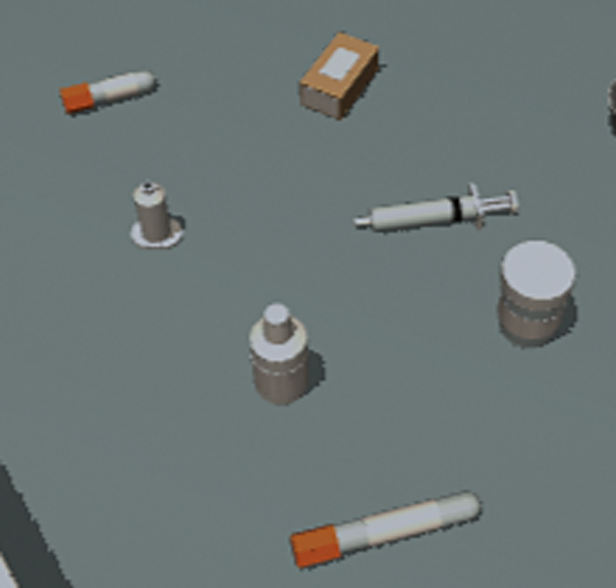

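```bash
cat > seg.py <<'E'
from h import *; from workcell import camera
def comps(c,roi,th=22,excl_dark=True):
    im=cv2.GaussianBlur(c["img"],(3,3),0).astype(int); bg=cv2.medianBlur(c["img"],5)
    x,y,w,h=roi; sub=im[y:y+h,x:x+w]; b=np.median(sub.reshape(-1,3),0)
    d=sub-b; m=(np.abs(d).max(2)>th)
    if excl_dark: m&=~((d.max(2)<0)&(np.ptp(d,axis=2)<22))
    m=m.astype(np.uint8); return m
def biggest(m,roi):
    n,l,s,ce=cv2.connectedComponentsWithStats(m); k=1+np.argmax(s[1:,4]); mm=(l==k).astype(np.uint8)
    cs,_=cv2.findContours(mm,cv2.RETR_EXTERNAL,cv2.CHAIN_APPROX_NONE); ct=max(cs,key=len)[:,0,:]+np.array(roi[:2])
    return mm,ct,ce[k]+np.array(roi[:2]),s[k,4]
E
python3 - <<'E'
from seg import *
top=camera("top"); sc=camera("scene")
rois={"top":(top,dict(long=(205,182,50,72),drop=(268,190,40,50),hold=(340,190,36,36),short=(410,192,34,54),pot=(240,268,46,46),syr=(295,258,45,68),cart=(368,268,48,52))),
"scene":(sc,dict(long=(285,335,90,45),hold=(228,230,34,34),short=(203,188,50,28),pot=(358,248,46,50),cart=(290,175,42,42)))}
for n,(c,rs) in rois.items():
    vis=c["img"].copy()
    for k,r in rs.items():
        m=comps(c,r); mm,ct,ce,a=biggest(m,r); cv2.drawContours(vis,[ct[:,None,:]],-1,(0,0,255),1)
        rc=cv2.minAreaRect(ct.astype(np.float32)); print(n,k,ce.round(1),a,np.array(rc[0]).round(1),np.array(rc[1]).round(1),round(rc[2],1))
        if k in("long","short"):
            z=.0085
            P=ray(c,ct,z)[:,:2]; rc=cv2.minAreaRect((P*1e3).astype(np.float32)); print("   world mm",rc)
        if k=="cart":
            P=ray(c,ct,.024)[:,:2]; rc=cv2.minAreaRect((P*1e3).astype(np.float32)); print("   world mm",rc)
        if k in("pot","syr"):
            z=.055 if k=="pot" else .0085
            P=ray(c,ct,z)[:,:2]; rc=cv2.minAreaRect((P*1e3).astype(np.float32)); print("   world mm",rc)
    if n=="top": crop(vis,195,170,260,160,3,"pics/segt.png")
    else: crop(vis,190,170,220,210,2.8,"pics/segs.png")
E
```

```text
top long [229.4 213.8] 394 [229.7 217. ] [11.4 52. ] 15.4
   world mm ((637.5880126953125, 190.78761291503906), (23.08321189880371, 105.99017333984375), 77.63812255859375)
top drop [285.3 208.4] 186 [285.3 208.8] [15.6 16.3] 45.0
top hold [359.8 201.4] 77 [360.  201.5] [ 9. 10.] 90.0
top short [425.5 214.5] 240 [426.  216.5] [31. 10.] 90.0
   world mm ((640.8868408203125, -199.89283752441406), (20.011966705322266, 64.87300109863281), 87.80914306640625)
top pot [261.6 288.5] 432 [261.5 288.4] [23.  22.8] 14.0
   world mm ((486.6639709472656, 118.55455017089844), (42.731163024902344, 42.31789016723633), 76.22720336914062)
top syr [320.1 280.4] 166 [320.6 279.2] [ 5.8 31. ] 21.8
   world mm ((512.8822021484375, 9.237017631530762), (11.161733627319336, 60.87089157104492), 68.89013671875)
top cart [390.4 293.3] 629 [390.4 293.3] [33.  19.4] 57.3
   world mm ((483.8441162109375, -123.61212158203125), (62.35915756225586, 37.49500274658203), 31.9539737701416)
scene long [323.3 358.7] 675 [326.6 358.1] [13.5 67.8] 74.7
   world mm ((632.730712890625, 191.35308837890625), (21.90442657470703, 107.03185272216797), 76.29425048828125)
scene hold [243.9 252.1] 125 [245.  250.5] [18. 13.] -0.0
scene short [225.2 202.1] 241 [227.5 202. ] [ 9.9 33. ] 76.0
   world mm ((635.4312133789062, -199.96437072753906), (28.47008514404297, 66.83448791503906), 80.57976531982422)
scene pot [381.8 266.8] 478 [382.  267.5] [23. 26.] 90.0
   world mm ((480.7826232910156, 116.45098876953125), (47.6610107421875, 44.114280700683594), 60.26652908325195)
scene cart [310.8 196.5] 554 [310.9 196.1] [19.8 31.7] 36.3
   world mm ((486.9783935546875, -116.89798736572266), (78.95802307128906, 43.925750732421875), 32.09370803833008)
```

View pics/segt.png

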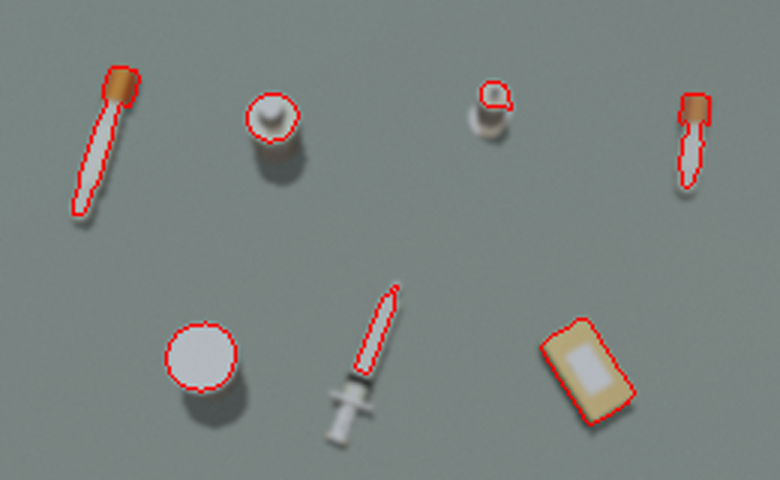

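View pics/segs.png

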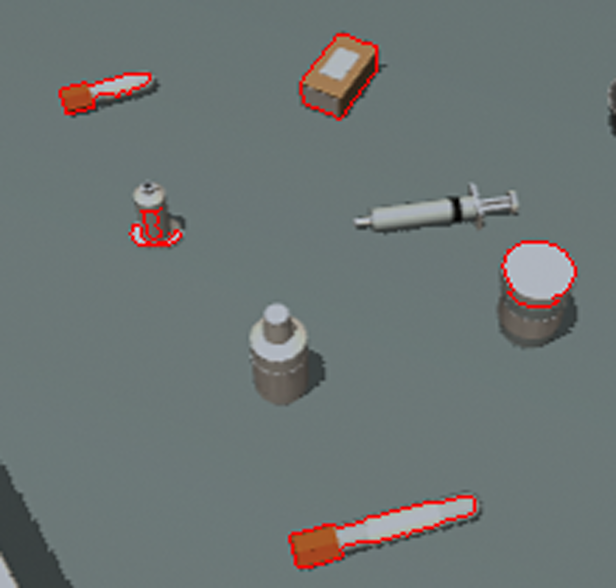

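The contours fit the caps, the carton top and the pot lid well. Next I'll look closer at the tray and dish.

Run:
```python
from seg import *
top=camera("top"); im=top["img"]
a=cv2.resize(im[230:366,80:190],None,fx=4.4,fy=4.4,interpolation=cv2.INTER_CUBIC)
b=cv2.resize(im[214:350,480:575],None,fx=4.4,fy=4.4,interpolation=cv2.INTER_CUBIC)[:a.shape[0]]
print(a.shape,b.shape)
p=np.hstack([a[:,:380] if 0 else cv2.resize(a,None,fx=.85,fy=.85),cv2.resize(b,None,fx=.85,fy=.85)]);cv2.imwrite("pics/td.png",p);print(p.shape)
for r in ((80,230,110,136),(480,214,95,136)):
    x,y,w,h=r; s=cv2.GaussianBlur(im,(3,3),0)[y:y+h,x:x+w].astype(int)
    bg=np.median(im[360:470,10:160].reshape(-1,3),0) if x<200 else np.median(im[150:210,480:600].reshape(-1,3),0)
    m=(np.abs(s-bg).max(2)>18).astype(np.uint8)
    m=cv2.morphologyEx(m,cv2.MORPH_CLOSE,np.ones((5,5)))
    mm,ct,ce,ar=biggest(m,r)
    z=.025 if x<200 else .036
    P=(ray(top,ct,z)[:,:2]*1e3).astype(np.float32); print(cv2.minAreaRect(P))
    # hull corners
    h_=cv2.convexHull(P)[:,0]; print(cv2.approxPolyDP(h_[:,None],12,True)[:,0].round(0).tolist() if x<200 else '')
```

```text
(598, 484, 3) (598, 418, 3)
(508, 766, 3)
((469.8222961425781, 361.73162841796875), (230.51805114746094, 169.34129333496094), 4.052092552185059)
[[589.0, 296.0], [578.0, 454.0], [352.0, 426.0], [366.0, 271.0]]
((502.6042785644531, -378.3421325683594), (139.2880859375, 252.0346221923828), 82.01586151123047)
```

View pics/td.png

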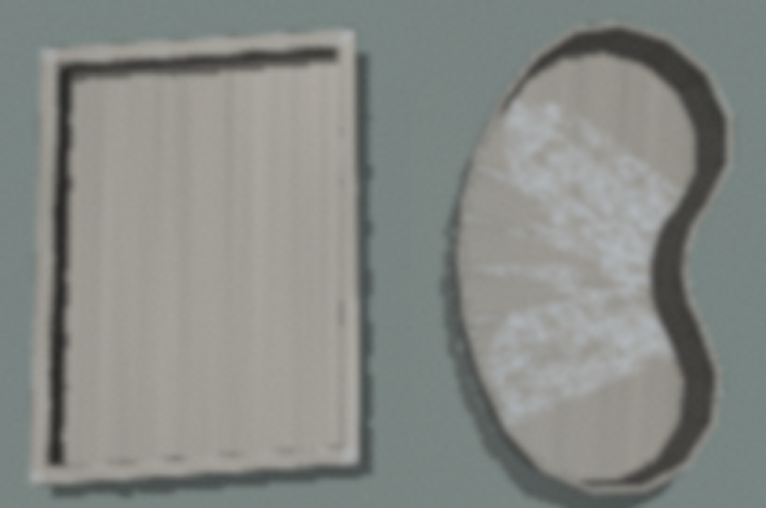

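Run:
```python
from seg import *
top=camera("top"); s=3.74
t=np.array([(42,48),(355,32),(355,462),(32,482)])/s+[80,230]
P=ray(top,t,.025)[:,:2]; print("tray",P.round(4),P.mean(0)); 
for i in range(4): e=P[(i+1)%4]-P[i]; print(np.linalg.norm(e).round(4),np.degrees(np.arctan2(e[1],e[0])).round(1))
d=np.array([(610,25),(600,491),(457,240),(731,130),(716,385),(683,262)],float); d[:,0]-=411; d=d/s+[480,214]
Q=ray(top,d,.036)[:,:2]; print("dish",Q.round(4))
e=Q[3]-Q[4]; yaw=np.arctan2(e[1],e[0]); print(np.degrees(yaw),"chord",np.linalg.norm(e))
u=np.array([np.cos(yaw),np.sin(yaw)]);v=np.array([-u[1],u[0]])
print("x ext",Q@u,"y ext",Q@v)
cx=((Q@u)[0]+(Q@u)[1])/2; cy=((Q@v)[2]+(Q@v)[3:5].mean())/2; O=cx*u+cy*v; print("bbox centre",O)
```

```text
tray [[0.5781 0.4539]
 [0.5878 0.2926]
 [0.3685 0.2783]
 [0.3578 0.437 ]] [0.47304601 0.36543149]
0.1615 -86.6
0.2198 -176.3
0.159 93.8
0.221 4.4
dish [[ 0.6257 -0.4027]
 [ 0.3869 -0.3787]
 [ 0.512  -0.316 ]
 [ 0.5702 -0.4605]
 [ 0.4394 -0.4408]
 [ 0.5015 -0.4298]]
-8.53901161203995 chord 0.13219712250399898
x ext [0.67856579 0.43881224 0.55321733 0.63222129 0.50002417 0.55970478] y ext [-0.3053251  -0.31708615 -0.23647647 -0.37069664 -0.37069664 -0.35054824]
bbox centre [ 0.50741857 -0.383177  ]
```

```bash
cat >> h.py <<'E'
def plan(target,jaw=None):
    """print what the tool must do: turn first, then shift in turned tool axes"""
    from workcell import get_obs
    o=get_obs(); M=Ro.from_quat(o["ee_rot"]).as_matrix(); z=M[:,2]
    print("t",round(o["clock"],1),"pos",o["position"].round(4),"q7",o["joint_pos"].round(2),"grip",round(o["grip_width"],3),"F",o["ft_force"].round(1))
    print("toolx",M[:,0].round(3),"jaw yaw",np.degrees(np.arctan2(z[1],z[0])).round(1))
    turn=0
    if jaw is not None:
        best=[]
        for j in (jaw,jaw+180):
            best.append((j-np.degrees(np.arctan2(z[1],z[0]))+180)%360-180)
        print("world jaw deltas deg",np.round(best,1)); d=min(best,key=abs)
        turn=-np.radians(d)*1.0  # tool x points down -> world ccw = negative
    M2=M@Ro.from_rotvec([turn,0,0]).as_matrix()
    sh=M2.T@(np.array(target)-o["position"])
    print("turn",turn.round(4),"shift after turn",sh.round(4))
E
python3 - <<'E'
from h import *
plan((0.634,0.191,0.2),75)
E
```

```text
t 0.5 pos [ 0.2178 -0.5858  0.2393] q7 [ 1.19  0.33 -0.06  1.46  0.02  1.35 -0.09] grip 1.002 F [-0.5  0.3  0.8]
toolx [ 0.  0. -1.] jaw yaw -69.6
world jaw deltas deg [144.6 -35.4]
turn 0.6177 shift after turn [ 0.0393  0.201  -0.8581]
```

Run:
```python
from h import *
plan((0.634,0.191,0.2))
```

```text
t 0.5 pos [ 0.2178 -0.5858  0.2393] q7 [ 1.19  0.33 -0.06  1.46  0.02  1.35 -0.09] grip 1.002 F [-0.5  0.3  0.8]
toolx [ 0.  0. -1.] jaw yaw -69.6Traceback (most recent call last):
  File "<stdin>", line 2, in <module>
  File "h.py", line 31, in plan
    print("turn",turn.round(4),"shift after turn",sh.round(4))
                 ^^^^^^^^^^
AttributeError: 'int' object has no attribute 'round'
```

Emit:
{"method": "play_rows", "body": {"increments": "0.002 0.036 -0.032 0;0.002 0.036 -0.032 0;0.002 0.036 -0.032 0;0.002 0.036 -0.032 0;0.002 0.036 -0.032 0;0.002 0.036 -0.032 0;0.002 0.036 -0.032 0;0.002 0.036 -0.032 0;0.002 0.036 -0.032 0;0.002 0.036 -0.032 0;0.002 0.036 -0.032 0;0.002 0.036 -0.032 0;0.002 0.036 -0.032 0;0.002 0.036 -0.032 0;0.002 0.036 -0.032 0;0.002 0.036 -0.032 0;0.002 0.036 -0.032 0;0.002 0.036 -0.032 0", "hand": -1, "squeeze": 25}}

```text
clock: 2.25
position: [0.6401, 0.1981, 0.2014]
ee_rot: [0.408, 0.573, -0.41, 0.581]
ft_force: [0.2, -1.2, 0.9]
grip_width: 1.001
```

```bash
sed -i 's/turn=0$/turn=np.float64(0)/' h.py
python3 - <<'E'
from h import *
plan((0.634,0.191,0.2),75)
E
```

```text
t 2.2 pos [0.6401 0.1981 0.2014] q7 [ 0.08  0.53 -0.66  1.36  0.33  1.36 -1.81] grip 1.001 F [ 0.2 -1.2  0.9]
toolx [ 0.007 -0.009 -1.   ] jaw yaw -70.7
world jaw deltas deg [145.7 -34.3]
turn 0.5988 shift after turn [ 0.0014 -0.0041  0.0084]
```

Emit:
{"method": "play_rows", "body": {"increments": "0 0 0 -0.15;0 0 0 -0.15;0 0 0 -0.15;0 0 0 -0.15;0 0 0 -0.15;0 0 0 -0.15;0 0 0 -0.15;0 0 0 -0.15;0 0 0 -0.15;0 0 0 -0.15;0 0 0 -0.15;0 0 0 -0.15;0 0 0 -0.15;0 0 0 -0.15;0 0 0 -0.15;0 0 0 -0.15;0 0 0 -0.14;0 0 0 0"}}

```text
clock: 4.05
position: [0.6407, 0.207, 0.1971]
ee_rot: [-0.436, 0.559, 0.431, 0.558]
ft_force: [-0.0, 0.1, 0.2]
grip_width: 0.995
```

Run:
```python
from h import *
from workcell import get_obs,camera
o=get_obs(); w=camera("wrist"); cv2.imwrite("pics/w1.png",w["img"])
plan((0.634,0.191,0.2),75)
```

```text
t 4.1 pos [0.6407 0.207  0.1971] q7 [ 0.31  0.71 -1.11  1.33  0.63  1.47  0.56] grip 0.996 F [-0.2  0.1 -0.9]
toolx [ 0.002 -0.006 -1.   ] jaw yaw 75.3
world jaw deltas deg [ -0.3 179.7]
turn 0.0059 shift after turn [-0.0028  0.0023 -0.0172]
```

View pics/w1.png

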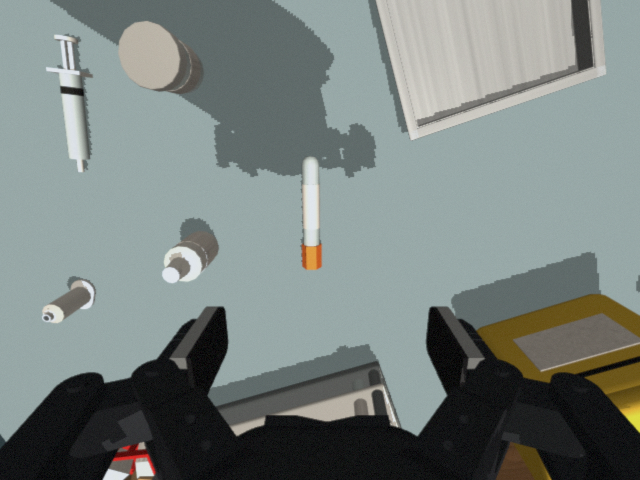

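The wrist view shows the long tube clearly, with its round end at about (311,157) and its cap end at (312,270). I also see the pot lid at (150,55), the holder top at (48,316) and its foot at (80,293).

Run:
```python
from seg import *
from workcell import get_obs
o=get_obs(); w=camera("wrist")
roi=(285,175,55,105); x,y,ww,hh=roi
hsv=cv2.cvtColor(w["img"],cv2.COLOR_BGR2HSV)
s=w["img"][y:y+hh,x:x+ww].astype(int)
m=((s.min(2)>165)|((hsv[y:y+hh,x:x+ww,1]>150)&(s[:,:,2]>140))).astype(np.uint8)
mm,ct,ce,a=biggest(m,roi); 
P=ray(w,[(311.5,156.5),(312.5,270)],.0085,o); 
# axis from labels: columns centre
rows=[(np.mean(np.nonzero(mm[r])[0])+x,r+y) for r in range(12,hh) if mm[r].sum()>8]
A=ray(w,rows,.0085,o)[:,:2]; l=cv2.fitLine((A*1000).astype(np.float32),cv2.DIST_L2,0,.01,.01).ravel(); print(l, np.degrees(np.arctan2(l[1],l[0])))
print(P, np.linalg.norm(P[0]-P[1]),P.mean(0))
e=P[1]-P[0]; print("axis",np.degrees(np.arctan2(e[1],e[0])))
# tray corner, pot lid etc.
print("tray corners rim", ray(w,[(413,137),(606,70)],.025,o))
print("pot lid", ray(w,(150,56),.060,o),"holder top",ray(w,(48,316),.051,o),"foot",ray(w,(80,293),.003,o))
plan((*P.mean(0)[:2],0.1),np.degrees(np.arctan2(e[1],e[0]))+90)
```

```text
[ 9.6621829e-01 -2.5772506e-01  6.3447083e+02  1.9085277e+02] -14.935118
[[0.58099487 0.20625527 0.0085    ]
 [0.6883554  0.17764147 0.0085    ]] 0.11110820594853417 [0.63467513 0.19194837 0.0085    ]
axis -14.923606816148975
tray corners rim [[0.58642441 0.29469237 0.025     ]
 [0.57494032 0.45259364 0.025     ]]
pot lid [[0.48338063 0.11783198 0.06      ]] holder top [[ 0.65498412 -0.06363548  0.051     ]] foot [[ 0.65423604 -0.0671555   0.003     ]]
t 4.2 pos [0.6407 0.2071 0.1972] q7 [ 0.31  0.71 -1.11  1.33  0.63  1.47  0.56] grip 0.999 F [ 0.5 -0.1 -0.2]
toolx [ 0.002 -0.006 -1.   ] jaw yaw 75.2
world jaw deltas deg [ -0.2 179.8]
turn 0.0029 shift after turn [ 0.0973  0.0023 -0.0157]
```

Emit:
{"method": "play_rows", "body": {"increments": "0.02 0.001 -0.008 0;0.03 0.001 -0.008 0;0.03 0 0 0;0.03 0 0 0;0.03 0 0 0;0.015 0 0 0;0 0 0 0", "hand": 0.2}}

```text
clock: 4.85
position: [0.6363, 0.1906, 0.0389]
ee_rot: [-0.427, 0.566, 0.42, 0.567]
ft_force: [-0.4, 0.2, 0.1]
grip_width: 0.398
```

Run:
```python
from h import *
from workcell import camera
plan((0.6345,0.1915,0.011),75)
cv2.imwrite("pics/w2.png",camera("wrist")["img"])
```

```text
t 4.8 pos [0.6363 0.1906 0.0389] q7 [ 0.32  0.83 -1.01  1.51  0.74  1.21  0.47] grip 0.398 F [-0.4  0.2  0.1]
toolx [ 0.007 -0.006 -1.   ] jaw yaw 73.6
world jaw deltas deg [   1.4 -178.6]
turn -0.0243 shift after turn [0.0279 0.0022 0.0006]
```

View pics/w2.png

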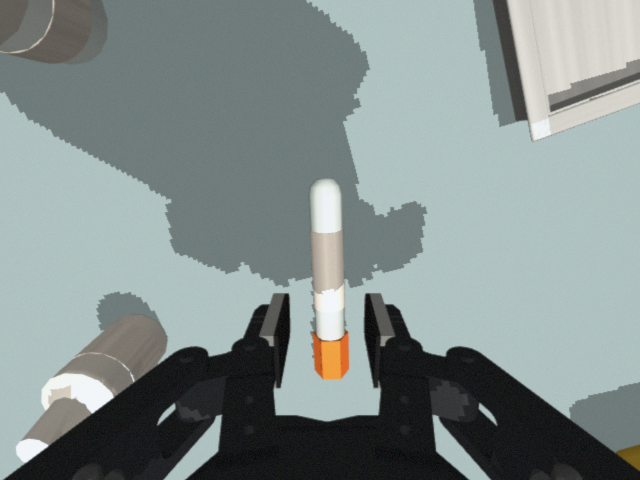

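The tube is centred between the fingers (tube at column 328, finger gap 289 to 365).

Emit:
{"method": "play_rows", "body": {"increments": "0.01 0.002 0.001 -0.024;0.01 0 0 0;0.006 0 0 0;0 0 0 0"}}

```text
clock: 5.3
position: [0.6373, 0.1937, 0.0164]
ee_rot: [-0.434, 0.558, 0.427, 0.564]
ft_force: [-0.3, -0.2, 0.3]
grip_width: 0.403
```

Emit:
{"method": "play_rows", "body": {"increments": "0.004 -0.002 -0.002 0;0.001 0 0 0;0 0 0 0"}}

```text
clock: 5.6
position: [0.6395, 0.1911, 0.0117]
ee_rot: [-0.434, 0.558, 0.426, 0.564]
ft_force: [0.2, 0.1, 1.0]
grip_width: 0.405
```

Emit:
{"method": "play_rows", "body": {"increments": "0 0 0 0;0 0 0 0;0 0 0 0;0 0 0 0;0 0 0 0", "hand": 1, "squeeze": 25}}

```text
clock: 6.1
position: [0.6397, 0.1912, 0.0124]
ee_rot: [-0.434, 0.558, 0.426, 0.564]
ft_force: [1.0, -0.4, -0.9]
grip_width: 0.173
```

Run:
```python
from h import *
from workcell import camera
plan((0.6345,0.1915,0.12),75)
cv2.imwrite("pics/w3.png",camera("wrist")["img"])
```

```text
t 6.1 pos [0.6397 0.1912 0.0124] q7 [ 0.31  0.86 -0.99  1.52  0.78  1.17  0.48] grip 0.173 F [ 1.  -0.4 -0.9]
toolx [ 0.015 -0.004 -1.   ] jaw yaw 75.0
world jaw deltas deg [   0. -180.]
turn -0.0006 shift after turn [-0.1077  0.0035 -0.001 ]
```

View pics/w3.png

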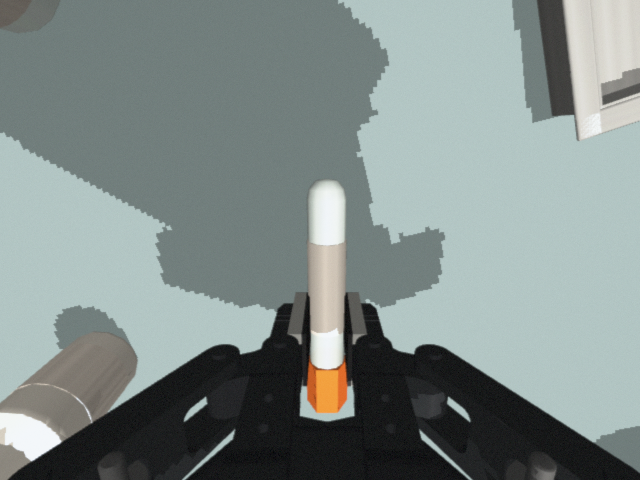

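Tube gripped, with the pads on its body and label. Lifting.

Emit:
{"method": "play_rows", "body": {"increments": "-0.01 0 0 0;-0.02 0 0 0;-0.03 0 0 0;-0.03 0 0 0;-0.02 0 0 0;0 0 0 -0.11;0 0 0 -0.11;0 0 0 -0.11;0 0 0 0"}}

```text
clock: 7.05
position: [0.6387, 0.1939, 0.1416]
ee_rot: [0.526, -0.474, -0.514, -0.485]
ft_force: [-0.0, -0.2, -0.1]
grip_width: 0.174
```

Run:
```python
from h import *
plan((0.475,0.4015,0.11),94)
```

```text
t 7.0 pos [0.6387 0.1939 0.1416] q7 [ 0.37  0.77 -1.15  1.43  0.72  1.37  0.86] grip 0.174 F [-0.  -0.2 -0.1]
toolx [ 0.023 -0.001 -1.   ] jaw yaw 94.6
world jaw deltas deg [ -0.6 179.4]
turn 0.011 shift after turn [0.0277 0.1495 0.2186]
```

Emit:
{"method": "play_rows", "body": {"increments": "0.003 0.015 0.022 0;0.003 0.015 0.022 0;0.003 0.015 0.022 0;0.003 0.015 0.022 0;0.003 0.015 0.022 0;0.003 0.015 0.022 0;0.003 0.015 0.022 0;0.003 0.015 0.022 0;0.002 0.015 0.022 0;0.002 0.013 0.018 0;0 0 0 0"}}

```text
clock: 8.15
position: [0.473, 0.4088, 0.121]
ee_rot: [0.517, -0.482, -0.502, -0.499]
ft_force: [-0.2, -0.4, 0.5]
grip_width: 0.172
```

Run:
```python
from h import *
from workcell import camera
plan((0.475,0.4015,0.0185),94)
cv2.imwrite("pics/w4.png",camera("wrist")["img"])
```

```text
t 8.2 pos [0.473  0.4088 0.121 ] q7 [ 0.03  0.71 -1.17  1.58  0.7   1.29  0.36] grip 0.172 F [-0.2 -0.4  0.5]
toolx [ 0.032  0.004 -0.999] jaw yaw 92.2
world jaw deltas deg [   1.8 -178.2]
turn -0.0318 shift after turn [ 0.1025  0.0018 -0.0075]
```

View pics/w4.png

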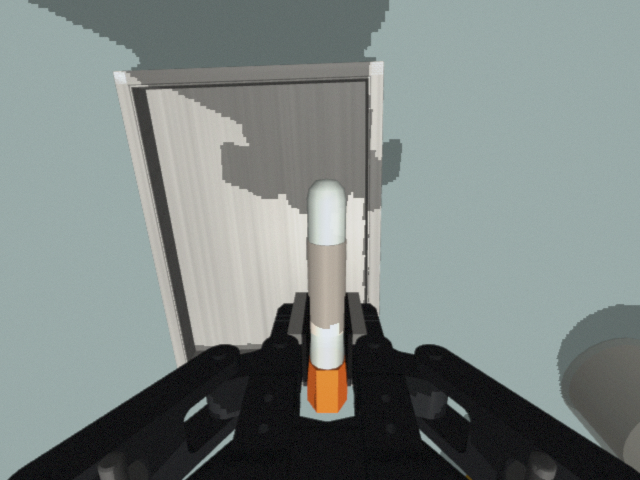

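Run:
```python
from h import *
from workcell import camera,get_obs
o=get_obs();w=camera("wrist")
print(ray(w,[(118,73),(383,63)],.025,o))
print(ray(w,[(148,90),(367,81)],.006,o))
```

```text
[[0.36953909 0.27875113 0.025     ]
 [0.35845235 0.43589506 0.025     ]]
[[0.3770574  0.28626551 0.006     ]
 [0.36646723 0.42915038 0.006     ]]
```

Emit:
{"method": "play_rows", "body": {"increments": "0.02 0.001 -0.004 -0.03;0.02 0.001 -0.003 0;0.02 0 0 0;0.015 0 0 0;0 0 0 0"}}

```text
clock: 8.75
position: [0.4816, 0.3936, 0.0406]
ee_rot: [0.523, -0.477, -0.505, -0.494]
ft_force: [0.4, 0.3, -0.2]
grip_width: 0.173
```

Run:
```python
from h import *
plan((0.475,0.4015,0.0185),94)
```

```text
t 8.8 pos [0.4816 0.3936 0.0406] q7 [ 0.02  0.79 -1.1   1.65  0.78  1.17  0.35] grip 0.173 F [ 0.4  0.3 -0.2]
toolx [ 0.035 -0.001 -0.999] jaw yaw 93.3
world jaw deltas deg [   0.7 -179.3]
turn -0.0131 shift after turn [0.0218 0.0068 0.0084]
```

Emit:
{"method": "play_rows", "body": {"increments": "0.006 0.003 0.004 -0.01;0.006 0.003 0.003 0;0.004 0 0 0;0 0 0 0"}}

```text
clock: 9.15
position: [0.4755, 0.4016, 0.0239]
ee_rot: [0.525, -0.474, -0.508, -0.491]
ft_force: [-0.5, 0.8, 0.0]
grip_width: 0.17
```

Emit:
{"method": "play_rows", "body": {"increments": "0.002 0.002 0.001 0;0.001 0 0 0;0 0 0 0"}}

```text
clock: 9.45
position: [0.4735, 0.4032, 0.0215]
ee_rot: [0.526, -0.473, -0.508, -0.492]
ft_force: [-0.2, -0.6, -0.8]
grip_width: 0.171
```

Emit:
{"method": "play_rows", "body": {"increments": "0.002 0 0 0;0.001 0 0 0;0 0 0 0"}}

```text
clock: 9.75
position: [0.4739, 0.4033, 0.0187]
ee_rot: [0.526, -0.473, -0.508, -0.492]
ft_force: [-0.1, 0.3, 0.9]
grip_width: 0.174
```

Emit:
{"method": "play_rows", "body": {"increments": "0.001 0 0 0;0.001 0 0 0;0 0 0 0"}}

```text
clock: 10.05
position: [0.474, 0.4035, 0.0182]
ee_rot: [0.526, -0.473, -0.507, -0.492]
ft_force: [-0.9, -1.4, 1.5]
grip_width: 0.172
```

Run:
```python
from h import *
from workcell import camera
plan((0.475,0.4015,0.0185),94)
cv2.imwrite("pics/w5.png",camera("wrist")["img"])
```

```text
t 10.1 pos [0.474  0.4035 0.0182] q7 [-0.01  0.81 -1.07  1.66  0.81  1.14  0.33] grip 0.172 F [-0.9 -1.4  1.5]
toolx [ 0.037  0.002 -0.999] jaw yaw 93.9
world jaw deltas deg [ 1.000e-01 -1.799e+02]
turn -0.0023 shift after turn [-0.0003 -0.0008 -0.0021]
```

View pics/w5.png

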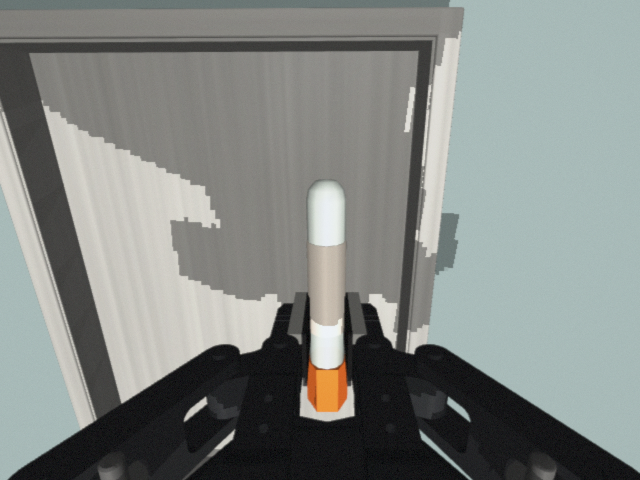

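Emit:
{"method": "play_rows", "body": {"increments": "0.002 0 0 0;0.002 0 0 0;0.001 0 0 0"}}

```text
clock: 10.4
position: [0.4741, 0.4038, 0.0179]
ee_rot: [0.527, -0.473, -0.506, -0.492]
ft_force: [-4.1, -3.4, 8.9]
grip_width: 0.173
```

Emit:
{"method": "play_rows", "body": {"increments": "0 0 0 0;0 0 0 0;0 0 0 0", "hand": 0.4}}

```text
clock: 10.7
position: [0.4744, 0.4038, 0.0178]
ee_rot: [0.527, -0.473, -0.506, -0.492]
ft_force: [-0.4, -0.2, -0.1]
grip_width: 0.3
```

Emit:
{"method": "play_rows", "body": {"increments": "-0.005 0 0 0;-0.01 0 0 0;-0.02 0 0 0;-0.03 0 0 0;-0.03 0 0 0;0 0 0 0"}}

```text
clock: 11.3
position: [0.4698, 0.4045, 0.1209]
ee_rot: [0.527, -0.473, -0.507, -0.492]
ft_force: [0.4, 0.8, 0.5]
grip_width: 0.295
```

Run:
```python
from h import *
from workcell import camera
plan((0.654,-0.065,0.16))
cv2.imwrite("pics/w6.png",camera("wrist")["img"]);
cv2.imwrite("pics/s6.png",camera("scene")["img"])
```

```text
t 11.3 pos [0.4698 0.4045 0.1209] q7 [ 0.04  0.7  -1.18  1.6   0.7   1.28  0.39] grip 0.295 F [0.4 0.8 0.5]
toolx [ 0.039  0.001 -0.999] jaw yaw 93.9
turn 0.0 shift after turn [-0.0323 -0.1531 -0.4811]
```

View pics/w6.png

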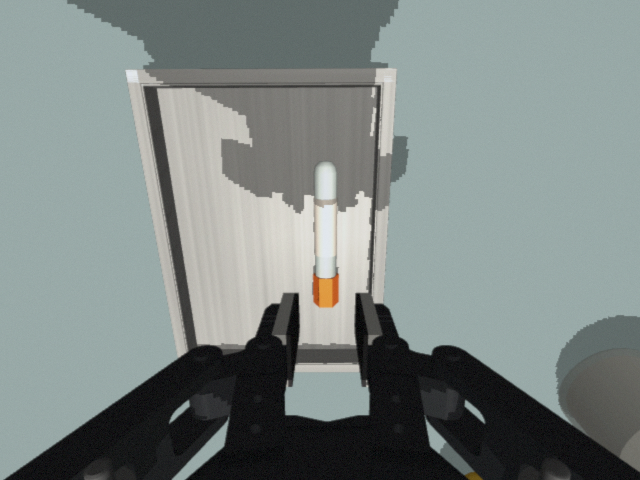

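View pics/s6.png

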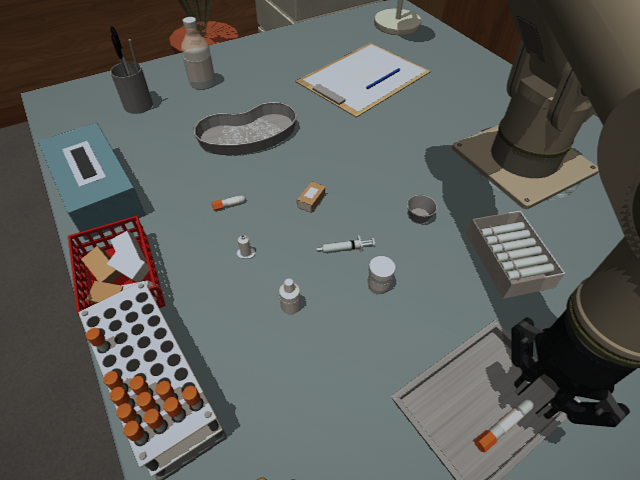

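Tube 1 lies flat in the tray, cap at (326,290), clear of the walls. Moving on to the holder.

Emit:
{"method": "play_rows", "body": {"increments": "-0.006 -0.012 -0.037 0;-0.006 -0.012 -0.037 0;-0.006 -0.012 -0.037 0;-0.006 -0.012 -0.037 0;-0.006 -0.012 -0.037 0;-0.006 -0.012 -0.037 0;-0.006 -0.012 -0.037 0;-0.006 -0.012 -0.037 0;-0.006 -0.012 -0.037 0;-0.006 -0.012 -0.037 0;-0.006 -0.012 -0.037 0;-0.006 -0.012 -0.037 0;-0.005 -0.009 -0.037 0;0 0 0 0", "hand": -0.3}}

```text
clock: 12.8
position: [0.6539, -0.0884, 0.1968]
ee_rot: [0.525, -0.478, -0.51, -0.486]
ft_force: [0.2, -1.3, 0.5]
grip_width: 0.648
```

Run:
```python
from h import *
from workcell import camera,get_obs
o=get_obs();w=camera("wrist"); cv2.imwrite("pics/w7.png",w["img"])
plan((0.654,-0.065,0.16))
```

```text
t 12.8 pos [ 0.6532 -0.0851  0.1966] q7 [ 0.83  0.72 -1.21  1.4   0.68  1.45  1.29] grip 0.647 F [-0.6 -0.7 -0.7]
toolx [ 0.022 -0.004 -1.   ] jaw yaw 94.3
turn 0.0 shift after turn [ 0.0365 -0.0016  0.0202]
```

View pics/w7.png

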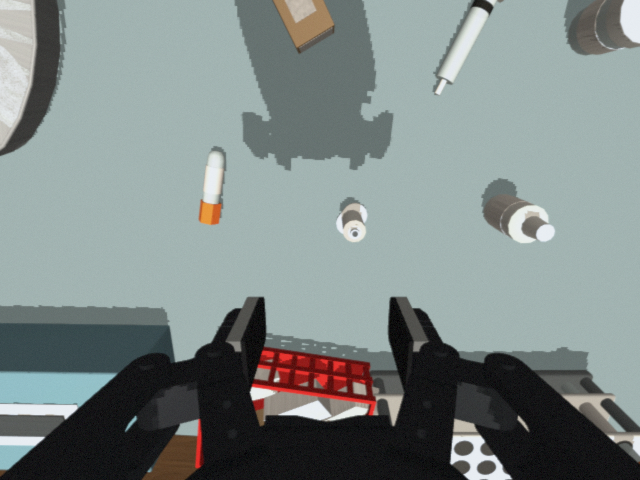

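Run:
```python
from h import *
from workcell import camera,get_obs
o=get_obs();w=camera("wrist"); crop(w["img"],310,180,80,80,7,"pics/w7c.png"); crop(camera("top")["img"],335,185,50,50,10,"pics/t7c.png")
print("stub top", ray(w,(355,233),.051,o)); print("short tube", ray(w,[(216,149),(209,223)],.0085,o))
```

```text
stub top [[ 0.6559434  -0.06265896  0.051     ]]
short tube [[ 0.59966417 -0.19097847  0.0085    ]
 [ 0.66951276 -0.1997525   0.0085    ]]
```

View pics/w7c.png

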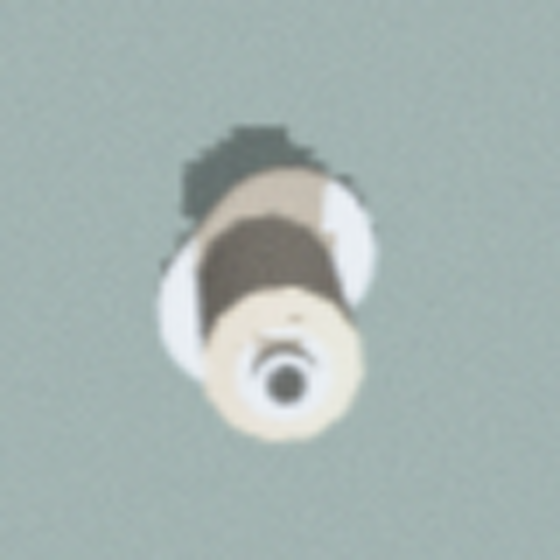

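Run:
```python
from h import *
from workcell import camera,get_obs
o=get_obs();w=camera("wrist"); 
print(ray(w,(348.3,218.9),.003,o),ray(w,(350.4,232.1),.043,o))
plan((0.6545,-0.0645,0.075))
```

```text
[[ 0.65597575 -0.06097713  0.003     ]] [[ 0.65723013 -0.06114837  0.043     ]]
t 13.0 pos [ 0.6524 -0.0797  0.1973] q7 [ 0.83  0.72 -1.21  1.4   0.68  1.45  1.29] grip 0.648 F [0.3 0.1 0.3]
toolx [ 0.022 -0.004 -1.   ] jaw yaw 94.7
turn 0.0 shift after turn [ 0.1222 -0.0007  0.0156]
```

Emit:
{"method": "play_rows", "body": {"increments": "0.03 -0.002 0.009 0;0.04 -0.002 0.009 0;0.04 0 0 0;0 0 0 0;0 0 0 0;0 0 0 0"}}

```text
clock: 13.6
position: [0.6567, -0.0519, 0.0884]
ee_rot: [0.53, -0.47, -0.516, -0.481]
ft_force: [0.0, -0.2, -0.2]
grip_width: 0.65
```

Run:
```python
from h import *
from workcell import camera,get_obs
plan((0.656,-0.063,0.02))
o=get_obs();w=camera("wrist"); cv2.imwrite("pics/w8.png",w["img"])
```

```text
t 13.6 pos [ 0.6567 -0.0519  0.0884] q7 [ 0.77  0.81 -1.14  1.51  0.77  1.29  1.21] grip 0.65 F [ 0.  -0.2 -0.2]
toolx [ 0.025 -0.002 -1.   ] jaw yaw 95.4
turn 0.0 shift after turn [ 0.0684  0.0035 -0.0107]
```

View pics/w8.png

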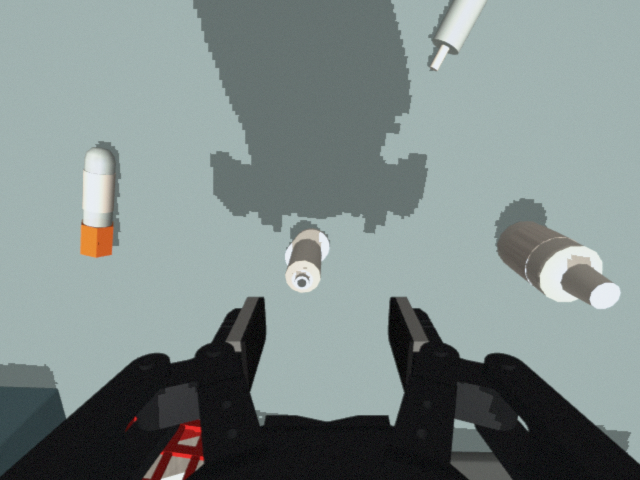

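Run:
```python
from h import *
from workcell import camera,get_obs
o=get_obs();w=camera("wrist"); crop(w["img"],265,215,80,85,7,"pics/w8c.png")
print(ray(w,(307,247),.003,o),ray(w,(303,276.5),.043,o),ray(w,(302,281),.051,o))
plan((0.656,-0.063,0.06))
```

```text
[[ 0.65497489 -0.06645109  0.003     ]] [[ 0.65831438 -0.06607171  0.043     ]] [[ 0.65731933 -0.06612079  0.051     ]]
t 13.7 pos [ 0.6574 -0.0521  0.0891] q7 [ 0.77  0.81 -1.14  1.51  0.77  1.29  1.21] grip 0.653 F [-0.1 -0.1 -0.4]
toolx [ 0.027 -0.002 -1.   ] jaw yaw 95.4
turn 0.0 shift after turn [ 0.0291  0.0032 -0.0106]
```

View pics/w8c.png

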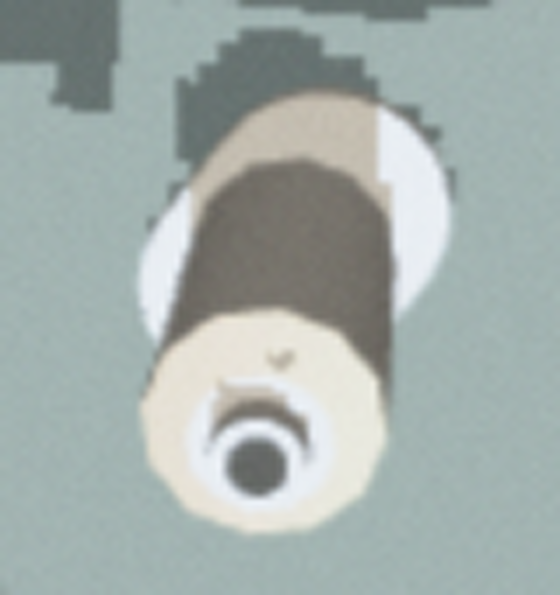

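Emit:
{"method": "play_rows", "body": {"increments": "0 0.001 -0.007 0;0.01 0.001 -0.006 0;0.02 0 0 0;0.01 0 0 0;0 0 0 0;0 0 0 0"}}

```text
clock: 14.3
position: [0.6585, -0.0682, 0.0475]
ee_rot: [0.531, -0.47, -0.514, -0.483]
ft_force: [0.4, -0.2, 0.4]
grip_width: 0.65
```

Run:
```python
from h import *
from workcell import camera,get_obs
plan((0.656,-0.066,0.022))
o=get_obs();w=camera("wrist"); cv2.imwrite("pics/w9.png",w["img"])
```

```text
t 14.3 pos [ 0.6585 -0.0682  0.0475] q7 [ 0.77  0.86 -1.11  1.53  0.81  1.23  1.21] grip 0.65 F [ 0.4 -0.2  0.4]
toolx [ 0.029 -0.003 -1.   ] jaw yaw 95.2
turn 0.0 shift after turn [0.0254 0.0031 0.0026]
```

View pics/w9.png

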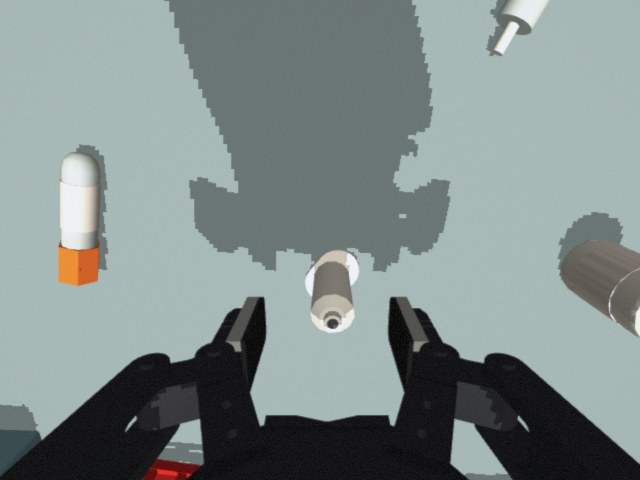

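Emit:
{"method": "play_rows", "body": {"increments": "0.009 0.002 0.001 0;0.009 0.001 0.001 0;0.006 0 0 0;0 0 0 0;0 0 0 0"}}

```text
clock: 14.85
position: [0.656, -0.0656, 0.0218]
ee_rot: [0.531, -0.47, -0.514, -0.483]
ft_force: [-0.3, -0.3, -1.0]
grip_width: 0.645
```

Emit:
{"method": "play_rows", "body": {"increments": "0 0 0 0;0 0 0 0;0 0 0 0;0 0 0 0;0 0 0 0;0 0 0 0;0 0 0 0", "hand": 1, "squeeze": 20}}

```text
clock: 15.55
position: [0.6567, -0.0657, 0.0229]
ee_rot: [0.532, -0.47, -0.513, -0.483]
ft_force: [-0.3, 0.1, -0.3]
grip_width: 0.222
```

Run:
```python
from h import *
from workcell import camera,get_obs
plan((0.656,-0.066,0.022))
o=get_obs();w=camera("wrist"); cv2.imwrite("pics/w10.png",w["img"])
```

```text
t 15.6 pos [ 0.6567 -0.0657  0.0229] q7 [ 0.76  0.88 -1.09  1.55  0.83  1.19  1.19] grip 0.222 F [-0.3  0.1 -0.3]
toolx [ 0.032 -0.003 -0.999] jaw yaw 95.3
turn 0.0 shift after turn [ 0.0009  0.0007 -0.0003]
```

View pics/w10.png

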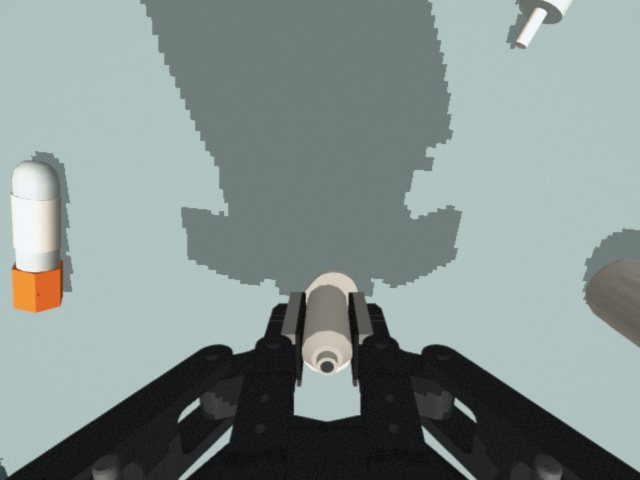

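Holder gripped upright. I'll lift it and carry it to the tray.

Emit:
{"method": "play_rows", "body": {"increments": "-0.01 0 0 0;-0.02 0 0 0;-0.03 0 0 0;-0.03 0 0 0;-0.02 0 0 0;-0.01 0 0 0;0 0 0 0;0 0 0 0"}}

```text
clock: 16.4
position: [0.6528, -0.0639, 0.1555]
ee_rot: [0.533, -0.468, -0.513, -0.483]
ft_force: [-0.4, -0.7, -0.3]
grip_width: 0.224
```

Run:
```python
from h import *
plan((0.535,0.340,0.13))
```

```text
t 16.4 pos [ 0.6528 -0.0639  0.1555] q7 [ 0.81  0.74 -1.2   1.47  0.71  1.37  1.26] grip 0.224 F [-0.4 -0.7 -0.3]
toolx [ 0.035 -0.003 -0.999] jaw yaw 95.4
turn 0.0 shift after turn [0.02   0.0802 0.4134]
```

Emit:
{"method": "play_rows", "body": {"increments": "0 0.005 0.02 0;0 0.006 0.03 0;0 0.006 0.03 0;0 0.006 0.03 0;0 0.006 0.03 0;0 0.006 0.03 0;0 0.006 0.03 0;0 0.006 0.03 0;0 0.006 0.03 0;0 0.006 0.03 0;0 0.006 0.03 0;0 0.006 0.03 0;0 0.005 0.03 0;0.01 0.004 0.02 0;0.01 0 0 0;0 0 0 0;0 0 0 0"}}

```text
clock: 18.1
position: [0.5252, 0.3346, 0.1099]
ee_rot: [0.527, -0.477, -0.517, -0.476]
ft_force: [0.7, 0.4, 0.9]
grip_width: 0.225
```

Run:
```python
from h import *
from workcell import camera,get_obs
plan((0.535,0.340,0.029))
o=get_obs();w=camera("wrist"); cv2.imwrite("pics/w11.png",w["img"])
```

```text
t 18.1 pos [0.5252 0.3346 0.1099] q7 [ 0.17  0.74 -1.17  1.57  0.71  1.31  0.56] grip 0.225 F [0.7 0.4 0.9]
toolx [ 0.01 -0.01 -1.  ] jaw yaw 95.2
turn 0.0 shift after turn [ 0.0809 -0.0096  0.0054]
```

View pics/w11.png

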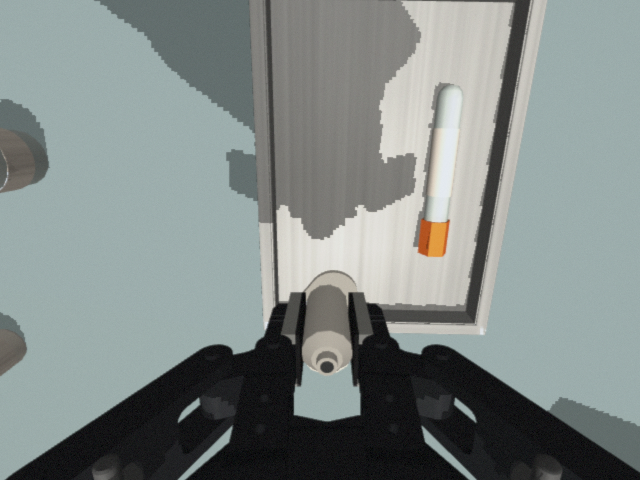

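Emit:
{"method": "play_rows", "body": {"increments": "0.02 -0.003 0.003 0;0.02 -0.003 0.002 0;0.015 0 0 0;0.01 0 0 0;0 0 0 0;0 0 0 0"}}

```text
clock: 18.75
position: [0.5339, 0.3354, 0.0388]
ee_rot: [0.526, -0.48, -0.515, -0.477]
ft_force: [0.6, -0.2, 0.2]
grip_width: 0.223
```

Run:
```python
from h import *
plan((0.532,0.340,0.029))
```

```text
t 18.8 pos [0.5339 0.3354 0.0388] q7 [ 0.12  0.82 -1.1   1.6   0.79  1.21  0.52] grip 0.223 F [ 0.6 -0.2  0.2]
toolx [ 0.009 -0.012 -1.   ] jaw yaw 94.8
turn 0.0 shift after turn [0.0097 0.0016 0.0049]
```

Emit:
{"method": "play_rows", "body": {"increments": "0.003 0 0 0;0.003 0 0 0;0 0 0 0;0 0 0 0"}}

```text
clock: 19.15
position: [0.5346, 0.336, 0.034]
ee_rot: [0.526, -0.479, -0.515, -0.478]
ft_force: [-0.1, 0.3, -0.1]
grip_width: 0.225
```

Emit:
{"method": "play_rows", "body": {"increments": "0.002 0 0 0;0.001 0 0 0;0 0 0 0"}}

```text
clock: 19.45
position: [0.5349, 0.3362, 0.0314]
ee_rot: [0.526, -0.478, -0.515, -0.478]
ft_force: [0.4, 0.5, 0.4]
grip_width: 0.226
```

Emit:
{"method": "play_rows", "body": {"increments": "0.001 0 0 0;0.001 0 0 0;0 0 0 0"}}

```text
clock: 19.75
position: [0.5349, 0.3362, 0.0292]
ee_rot: [0.526, -0.478, -0.515, -0.478]
ft_force: [-0.6, -0.0, -1.1]
grip_width: 0.225
```

Emit:
{"method": "play_rows", "body": {"increments": "0.001 0 0 0;0.001 0 0 0;0.001 0 0 0"}}

```text
clock: 20.05
position: [0.535, 0.3363, 0.0284]
ee_rot: [0.527, -0.478, -0.515, -0.478]
ft_force: [-4.8, -4.5, 11.1]
grip_width: 0.226
```

Emit:
{"method": "play_rows", "body": {"increments": "0.001 0 0 0;0.001 0 0 0;0.001 0 0 0"}}

```text
clock: 20.35
position: [0.535, 0.3364, 0.0284]
ee_rot: [0.527, -0.479, -0.514, -0.478]
ft_force: [-3.2, -3.6, 10.7]
grip_width: 0.227
```

Firm contact with the floor. Releasing and backing off.

Emit:
{"method": "play_rows", "body": {"increments": "0 0 0 0;0 0 0 0;0 0 0 0;0 0 0 0", "hand": 0.1}}

```text
clock: 20.75
position: [0.5351, 0.3364, 0.0285]
ee_rot: [0.527, -0.478, -0.514, -0.478]
ft_force: [0.1, 0.2, -0.7]
grip_width: 0.45
```

Emit:
{"method": "play_rows", "body": {"increments": "-0.005 0 0 0;-0.01 0 0 0;-0.02 0 0 0;-0.03 0 0 0;-0.03 0 0 0;-0.03 0 0 0;0 0 0 0;0 0 0 0"}}

```text
clock: 21.55
position: [0.5326, 0.3396, 0.167]
ee_rot: [0.528, -0.477, -0.514, -0.479]
ft_force: [0.4, 0.2, -0.6]
grip_width: 0.447
```

Run:
```python
from h import *
from workcell import camera,get_obs
plan((0.484,-0.124,0.18))
o=get_obs();w=camera("wrist"); cv2.imwrite("pics/w12.png",w["img"])
```

```text
t 21.6 pos [0.5326 0.3396 0.167 ] q7 [ 0.17  0.7  -1.2   1.5   0.67  1.39  0.58] grip 0.447 F [ 0.4  0.2 -0.6]
toolx [ 0.017 -0.01  -1.   ] jaw yaw 94.9
turn 0.0 shift after turn [-0.0092  0.0881 -0.4579]
```

View pics/w12.png

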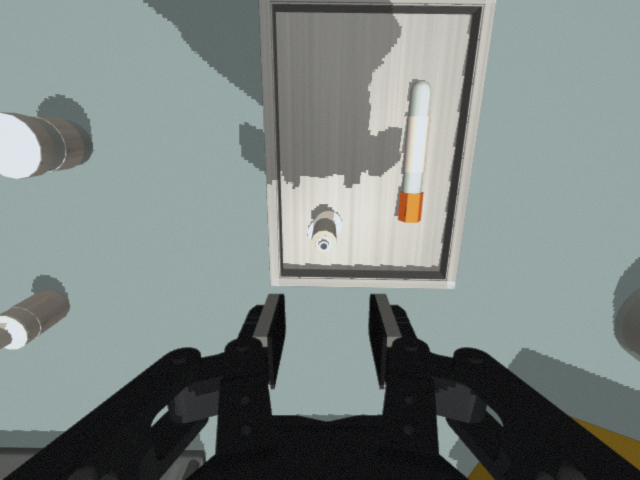

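Emit:
{"method": "play_rows", "body": {"increments": "0 0.006 -0.033 0;0 0.006 -0.033 0;0 0.006 -0.033 0;0 0.006 -0.033 0;0 0.006 -0.033 0;0 0.006 -0.033 0;0 0.006 -0.033 0;0 0.006 -0.033 0;0 0.006 -0.033 0;0 0.006 -0.033 0;0 0.006 -0.033 0;0 0.006 -0.033 0;0 0.006 -0.033 0;0 0.006 -0.030 0;0 0 0 -0.12;0 0 0 -0.12;0 0 0 -0.12;0 0 0 -0.11;0 0 0 0;0 0 0 0", "hand": -0.4}}

```text
clock: 23.6
position: [0.4775, -0.1452, 0.1616]
ee_rot: [0.621, -0.342, -0.62, -0.336]
ft_force: [0.6, -0.6, 0.8]
grip_width: 0.699
```

Run:
```python
from h import *
from workcell import camera,get_obs
plan((0.484,-0.124,0.1),122)
o=get_obs();w=camera("wrist"); cv2.imwrite("pics/w13.png",w["img"])
```

```text
t 23.6 pos [ 0.4775 -0.1452  0.1616] q7 [ 1.38  0.5  -1.44  1.84  0.53  1.28  1.94] grip 0.699 F [ 0.6 -0.6  0.8]
toolx [-0.002 -0.007 -1.   ] jaw yaw 122.7
world jaw deltas deg [ -0.7 179.3]
turn 0.0123 shift after turn [ 0.0614 -0.0171  0.0149]
```

View pics/w13.png

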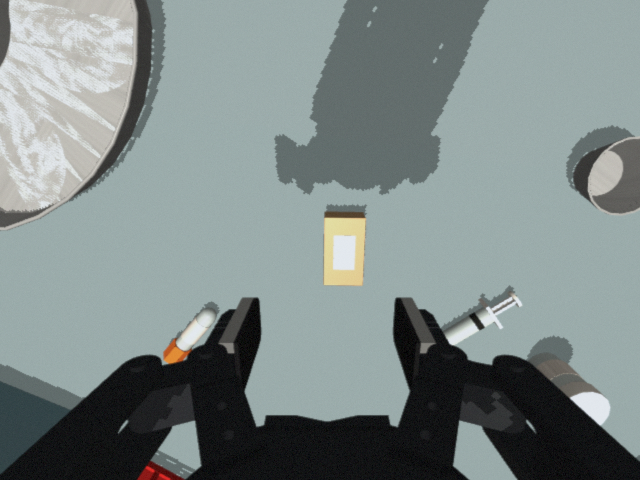

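Run:
```python
from seg import *
from workcell import get_obs
o=get_obs();w=camera("wrist")
hsv=cv2.cvtColor(w["img"],cv2.COLOR_BGR2HSV); x,y,ww,hh=310,195,70,105
m=((hsv[y:y+hh,x:x+ww,1]>60)&(hsv[y:y+hh,x:x+ww,2]>140)).astype(np.uint8)
mm,ct,ce,a=biggest(m,(x,y)); print(a)
P=(ray(w,ct,.024,o)[:,:2]*1e3).astype(np.float32); print(cv2.minAreaRect(P))
```

```text
1921
((482.6853332519531, -126.55323791503906), (59.344078063964844, 33.410179138183594), 31.83353042602539)
```

Emit:
{"method": "play_rows", "body": {"increments": "0 -0.005 0.005 0.1;0 -0.005 0.005 0.15;0 -0.005 0.005 0.15;0 0 0 0.15;0 0 0 0.15;0 0 0 0.15;0 0 0 0.15;0 0 0 0.15"}}

```text
clock: 24.5
position: [0.4846, -0.1234, 0.1615]
ee_rot: [-0.336, 0.625, 0.332, 0.622]
ft_force: [0.8, 1.3, -1.4]
grip_width: 0.7
```

Run:
```python
from h import *
plan((0.484,-0.124,0.16),-58)
```

```text
t 24.5 pos [ 0.4846 -0.1234  0.1615] q7 [ 1.2   0.33 -1.19  1.84  0.33  1.2   0.89] grip 0.7 F [ 0.8  1.3 -1.4]
toolx [-0.002 -0.007 -1.   ] jaw yaw 56.4
world jaw deltas deg [-114.4   65.6]
turn -1.145 shift after turn [ 0.0015  0.0008 -0.0002]
```

Emit:
{"method": "play_rows", "body": {"increments": "0 0 0 0.15;0 0 0 0.15;0 0 0 0.15;0 0 0 0.15;0 0 0 0.15;0 0 0 0.15;0 0 0 0.15;0 0 0 0.15;0 0 0 0.15;0 0 0 0.15;0 0 0 0.15;0 0 0 0.15;0 0 0 0.15;0 0 0 0.05;0 0 0 0;0 0 0 0"}}

```text
clock: 26.1
position: [0.4846, -0.1198, 0.1624]
ee_rot: [0.344, 0.615, -0.349, 0.618]
ft_force: [0.2, -0.1, 0.3]
grip_width: 0.699
```

Run:
```python
from h import *
from workcell import camera,get_obs
plan((0.4835,-0.1255,0.05),-58)
o=get_obs();w=camera("wrist"); cv2.imwrite("pics/w14.png",w["img"])
```

```text
t 26.1 pos [ 0.4846 -0.1198  0.1624] q7 [ 0.94  0.21 -0.87  1.85  0.18  1.16 -1.02] grip 0.699 F [ 0.2 -0.1  0.3]
toolx [-0.    -0.009 -1.   ] jaw yaw -58.7
world jaw deltas deg [   0.7 -179.3]
turn -0.0118 shift after turn [ 0.1124 -0.0034  0.0034]
```

View pics/w14.png

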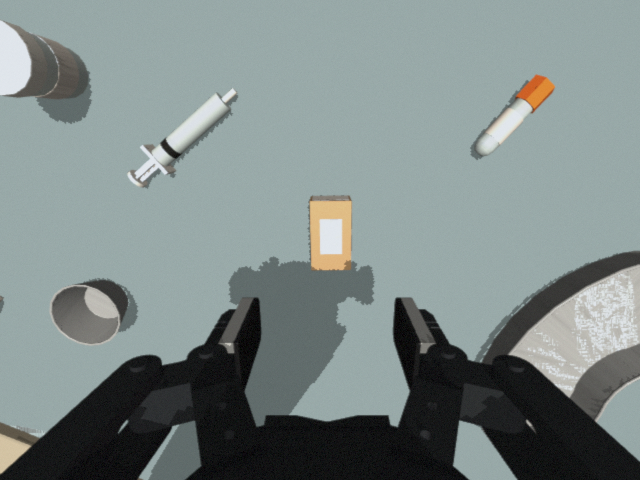

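Emit:
{"method": "play_rows", "body": {"increments": "0.02 -0.002 0.002 -0.012;0.03 -0.001 0.001 0;0.03 0 0 0;0.02 0 0 0;0 0 0 0;0 0 0 0"}}

```text
clock: 26.75
position: [0.4849, -0.1252, 0.0607]
ee_rot: [0.339, 0.617, -0.343, 0.622]
ft_force: [1.6, -0.4, 0.4]
grip_width: 0.7
```

Run:
```python
from h import *
from workcell import camera,get_obs
plan((0.4835,-0.1255,0.012),-58)
o=get_obs();w=camera("wrist"); cv2.imwrite("pics/w15.png",w["img"])
```

```text
t 26.8 pos [ 0.4849 -0.1252  0.0607] q7 [ 0.88  0.36 -0.81  1.94  0.32  0.97 -1.1 ] grip 0.7 F [ 1.6 -0.4  0.4]
toolx [ 0.003 -0.009 -1.   ] jaw yaw -57.7
world jaw deltas deg [ -0.3 179.7]
turn 0.006 shift after turn [ 0.0487 -0.0012 -0.001 ]
```

View pics/w15.png

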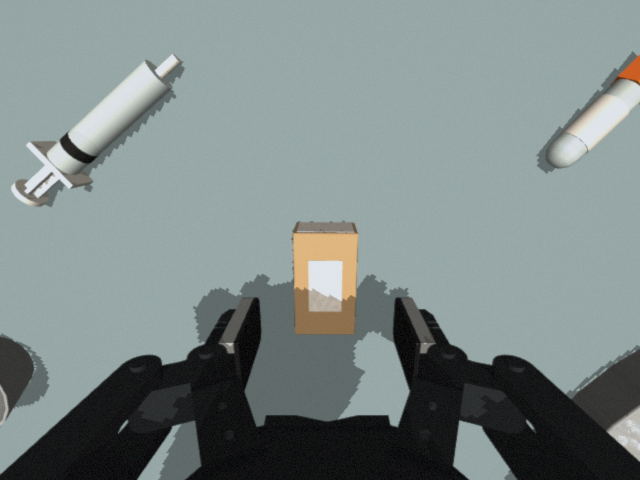

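Aligned: carton centre column is 325, finger mid-column 327. Going down and closing.

Emit:
{"method": "play_rows", "body": {"increments": "0.015 -0.001 -0.001 0;0.015 0 0 0;0.01 0 0 0;0.005 0 0 0;0 0 0 0;0 0 0 0"}}

```text
clock: 27.4
position: [0.485, -0.1261, 0.014]
ee_rot: [0.339, 0.616, -0.343, 0.623]
ft_force: [-0.2, -0.8, -0.7]
grip_width: 0.699
```

Emit:
{"method": "play_rows", "body": {"increments": "0.001 0 0 0;0 0 0 0"}}

```text
clock: 27.6
position: [0.4854, -0.1261, 0.0135]
ee_rot: [0.339, 0.616, -0.343, 0.623]
ft_force: [0.4, -0.1, 0.2]
grip_width: 0.7
```

Emit:
{"method": "play_rows", "body": {"increments": "0 0 0 0;0 0 0 0;0 0 0 0;0 0 0 0;0 0 0 0", "hand": 1, "squeeze": 25}}

```text
clock: 28.1
position: [0.486, -0.1264, 0.0144]
ee_rot: [0.339, 0.615, -0.343, 0.624]
ft_force: [-0.3, 0.8, 0.0]
grip_width: 0.388
```

Emit:
{"method": "play_rows", "body": {"increments": "-0.01 0 0 0;-0.02 0 0 0;-0.03 0 0 0;-0.03 0 0 0;-0.02 0 0 0;-0.01 0 0 0;0 0 0 0;0 0 0 0"}}

```text
clock: 28.9
position: [0.4842, -0.1238, 0.141]
ee_rot: [0.338, 0.616, -0.343, 0.624]
ft_force: [0.0, -0.5, -1.3]
grip_width: 0.393
```

Run:
```python
from h import *
plan((0.43,0.334,0.14))
```

```text
t 28.9 pos [ 0.4842 -0.1238  0.141 ] q7 [ 0.94  0.23 -0.87  1.88  0.21  1.11 -1.01] grip 0.393 F [ 0.  -0.5 -1.3]
toolx [ 0.007 -0.011 -1.   ] jaw yaw -57.6
turn 0.0 shift after turn [-0.0045  0.1998 -0.4154]
```

Emit:
{"method": "play_rows", "body": {"increments": "0 0.01 -0.02 0;0 0.013 -0.028 0;0 0.013 -0.028 0;0 0.013 -0.028 0;0 0.013 -0.028 0;0 0.013 -0.028 0;0 0.013 -0.028 0;0 0.013 -0.028 0;0 0.013 -0.028 0;0 0.013 -0.028 0;0 0.013 -0.028 0;0 0.013 -0.028 0;0 0.013 -0.028 0;0 0.013 -0.028 0;0 0.01 -0.02 0;0 0 0 0;0 0 0 0"}}

```text
clock: 30.6
position: [0.4143, 0.3318, 0.1169]
ee_rot: [0.334, 0.624, -0.348, 0.614]
ft_force: [-0.7, -0.1, 0.5]
grip_width: 0.39
```

Emit:
{"method": "play_rows", "body": {"increments": "0 0 0 -0.12;0 0 0 -0.12;0 0 0 -0.12;0 0 0 -0.12;0 0 0 -0.12;0 0 0 -0.12;0 0 0 -0.12;0 0 0 -0.12;0 0 0 -0.11;0 0 0 0;0 0 0 0"}}

```text
clock: 31.7
position: [0.4172, 0.3152, 0.1096]
ee_rot: [-0.039, 0.717, 0.023, 0.696]
ft_force: [0.4, -0.4, -0.6]
grip_width: 0.389
```

Run:
```python
from h import *
from workcell import camera,get_obs
plan((0.425,0.334,0.05),4)
o=get_obs();w=camera("wrist"); cv2.imwrite("pics/w16.png",w["img"])
```

```text
t 31.7 pos [0.4172 0.3152 0.1096] q7 [ 0.26  0.57 -1.24  1.8   0.56  1.23 -1.06] grip 0.389 F [ 0.4 -0.4 -0.6]
toolx [-0.029 -0.023 -0.999] jaw yaw 5.0
world jaw deltas deg [ -1. 179.]
turn 0.0179 shift after turn [0.0589 0.0195 0.0109]
```

View pics/w16.png

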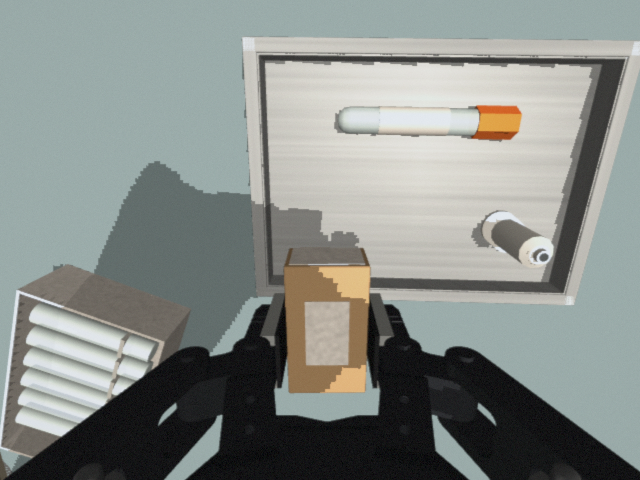

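Emit:
{"method": "play_rows", "body": {"increments": "0.005 0.011 0.006 0.018;0.015 0.011 0.005 0;0.02 0 0 0;0.01 0 0 0;0 0 0 0;0 0 0 0"}}

```text
clock: 32.35
position: [0.4267, 0.3356, 0.0577]
ee_rot: [-0.028, 0.716, 0.011, 0.697]
ft_force: [-1.1, -0.3, -0.5]
grip_width: 0.393
```

Run:
```python
from h import *
from workcell import camera,get_obs
plan((0.425,0.337,0.0205),4)
```

```text
t 32.4 pos [0.4267 0.3356 0.0577] q7 [ 0.14  0.66 -1.14  1.8   0.64  1.17 -1.16] grip 0.393 F [-1.1 -0.3 -0.5]
toolx [-0.027 -0.025 -0.999] jaw yaw 3.1
world jaw deltas deg [   0.9 -179.1]
turn -0.0156 shift after turn [ 0.0372  0.0024 -0.0005]
```

Emit:
{"method": "play_rows", "body": {"increments": "0.01 0.001 0 -0.015;0.01 0.001 0 0;0.006 0 0 0;0.003 0 0 0;0 0 0 0;0 0 0 0"}}

```text
clock: 32.95
position: [0.4264, 0.337, 0.0276]
ee_rot: [-0.033, 0.716, 0.016, 0.697]
ft_force: [-0.1, 0.3, -0.1]
grip_width: 0.392
```

Emit:
{"method": "play_rows", "body": {"increments": "0.003 0 0 0;0.001 0 0 0;0 0 0 0"}}

```text
clock: 33.25
position: [0.4267, 0.337, 0.0238]
ee_rot: [-0.032, 0.716, 0.016, 0.698]
ft_force: [0.3, -0.4, 0.3]
grip_width: 0.391
```

Run:
```python
from h import *
from workcell import camera,get_obs
plan((0.425,0.337,0.0205),4)
o=get_obs();w=camera("wrist"); cv2.imwrite("pics/w17.png",w["img"])
```

```text
t 33.2 pos [0.4267 0.337  0.0238] q7 [ 0.11  0.7  -1.1   1.81  0.69  1.11 -1.18] grip 0.391 F [ 0.3 -0.4  0.3]
toolx [-0.025 -0.024 -0.999] jaw yaw 3.9
world jaw deltas deg [ 1.000e-01 -1.799e+02]
turn -0.0012 shift after turn [ 0.0033  0.0001 -0.0016]
```

View pics/w17.png

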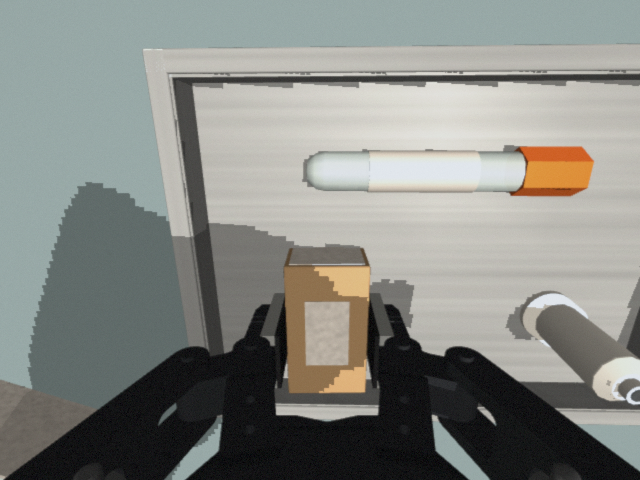

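Emit:
{"method": "play_rows", "body": {"increments": "0.002 0 0 0;0.001 0 0 0;0 0 0 0"}}

```text
clock: 33.6
position: [0.4267, 0.3371, 0.0211]
ee_rot: [-0.032, 0.715, 0.016, 0.698]
ft_force: [-0.1, -1.0, 2.1]
grip_width: 0.391
```

Emit:
{"method": "play_rows", "body": {"increments": "0.001 0 0 0;0.001 0 0 0;0.001 0 0 0"}}

```text
clock: 33.9
position: [0.427, 0.3371, 0.0205]
ee_rot: [-0.033, 0.715, 0.016, 0.698]
ft_force: [-4.6, -5.2, 15.9]
grip_width: 0.386
```

Emit:
{"method": "play_rows", "body": {"increments": "0.001 0 0 0;0.001 0 0 0;0.001 0 0 0"}}

```text
clock: 34.2
position: [0.427, 0.3371, 0.0205]
ee_rot: [-0.034, 0.714, 0.015, 0.699]
ft_force: [-4.4, -5.5, 16.6]
grip_width: 0.394
```

Emit:
{"method": "play_rows", "body": {"increments": "0 0 0 0;0 0 0 0;0 0 0 0;0 0 0 0", "hand": -0.1}}

```text
clock: 34.6
position: [0.4271, 0.3373, 0.0206]
ee_rot: [-0.034, 0.714, 0.015, 0.699]
ft_force: [-0.1, 0.3, -0.3]
grip_width: 0.553
```

Emit:
{"method": "play_rows", "body": {"increments": "-0.005 0 0 0;-0.01 0 0 0;-0.02 0 0 0;-0.03 0 0 0;-0.03 0 0 0;-0.03 0 0 0;0 0 0 0;0 0 0 0"}}

```text
clock: 35.4
position: [0.429, 0.3415, 0.1542]
ee_rot: [-0.034, 0.714, 0.016, 0.699]
ft_force: [-0.2, 0.2, -1.0]
grip_width: 0.552
```

Run:
```python
from h import *
from workcell import camera,get_obs
plan((0.485,0.118,0.16))
o=get_obs();w=camera("wrist"); cv2.imwrite("pics/w18.png",w["img"])
```

```text
t 35.4 pos [0.429  0.3415 0.1542] q7 [ 0.2   0.56 -1.24  1.7   0.54  1.32 -1.08] grip 0.552 F [-0.2  0.2 -1. ]
toolx [-0.021 -0.026 -0.999] jaw yaw 4.0
turn 0.0 shift after turn [-0.0011 -0.2269  0.04  ]
```

View pics/w18.png

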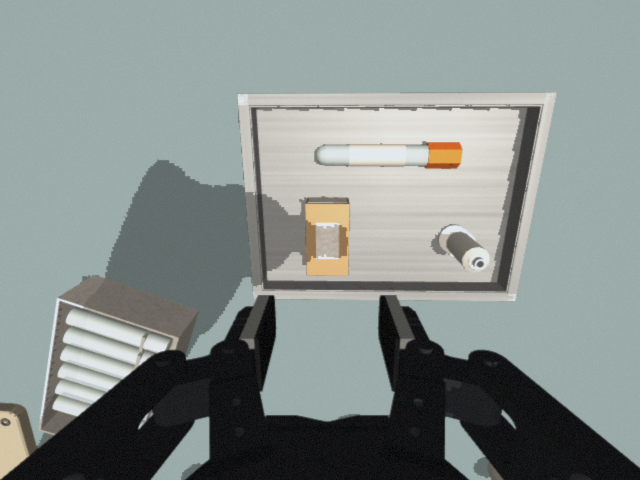

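The blood kit is in the tray, with the carton flat at (328,238) and nothing touching the walls. Next is the pot.

Emit:
{"method": "play_rows", "body": {"increments": "0 -0.02 0.004 0;0 -0.03 0.005 0;0 -0.03 0.005 0;0 -0.03 0.005 0;0 -0.03 0.005 0;0 -0.03 0.005 0;0 -0.03 0.005 0;0 -0.02 0.005 0;0 0 0 0;0 0 0 0;0 0 0 0", "hand": -1}}

```text
clock: 36.55
position: [0.4804, 0.1164, 0.1515]
ee_rot: [-0.036, 0.718, 0.017, 0.695]
ft_force: [-0.2, 0.1, 0.3]
grip_width: 0.999
```

Run:
```python
from h import *
from workcell import camera,get_obs
plan((0.485,0.118,0.1))
o=get_obs();w=camera("wrist"); cv2.imwrite("pics/w19.png",w["img"])
```

```text
t 36.5 pos [0.4804 0.1164 0.1515] q7 [ 0.78  0.47 -1.34  1.83  0.48  1.28 -0.64] grip 0.999 F [-0.2  0.1  0.3]
toolx [-0.032 -0.027 -0.999] jaw yaw 4.3
turn 0.0 shift after turn [0.0512 0.0025 0.0064]
```

View pics/w19.png

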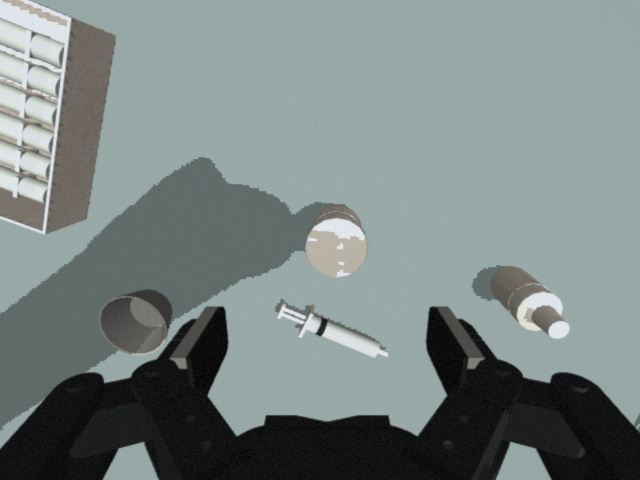

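Run:
```python
from h import *
from workcell import camera,get_obs
o=get_obs();w=camera("wrist")
print(ray(w,(337,247.5),.06,o), ray(w,[(306,247),(368,247)],.06,o), ray(w,(137,322),.03,o))
```

```text
[[0.48370058 0.11708138 0.06      ]] [[0.46235938 0.11557817 0.06      ]
 [0.50483998 0.11930088 0.06      ]] [[0.31811343 0.02304712 0.03      ]]
```

Emit:
{"method": "play_rows", "body": {"increments": "0 0 0 0.12;0 0 0 0.15;0 0 0 0.15;0 0 0 0.15;0 0 0 0.15;0 0 0 0.15;0 0 0 0.05;0 0 0 0;0 0 0 0"}}

```text
clock: 37.55
position: [0.4773, 0.1264, 0.152]
ee_rot: [0.278, 0.651, -0.303, 0.638]
ft_force: [-0.1, 0.1, -0.5]
grip_width: 0.998
```

Run:
```python
from h import *
from workcell import camera,get_obs
plan((0.483,0.118,0.1))
o=get_obs();w=camera("wrist"); cv2.imwrite("pics/w20.png",w["img"])
```

```text
t 37.5 pos [0.4773 0.1264 0.152 ] q7 [ 0.64  0.34 -1.15  1.84  0.34  1.22 -1.47] grip 0.998 F [-0.1  0.1 -0.5]
toolx [-0.031 -0.025 -0.999] jaw yaw -48.5
turn 0.0 shift after turn [0.052  0.0008 0.0102]
```

View pics/w20.png

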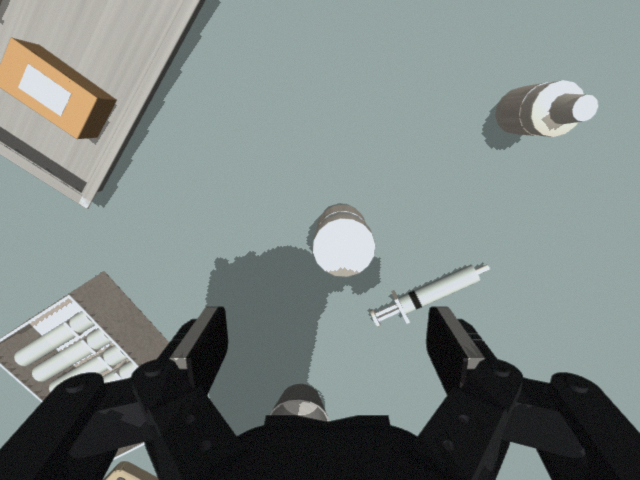

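Emit:
{"method": "play_rows", "body": {"increments": "0.01 0 0.005 0;0.02 0 0.005 0;0.025 0 0 0;0.015 0 0 0;0 0 0 0;0 0 0 0"}}

```text
clock: 38.2
position: [0.4824, 0.1163, 0.0774]
ee_rot: [0.276, 0.652, -0.301, 0.638]
ft_force: [-0.2, -0.4, -0.4]
grip_width: 1.002
```

Run:
```python
from h import *
from workcell import camera,get_obs
plan((0.4835,0.1175,0.038))
o=get_obs();w=camera("wrist"); cv2.imwrite("pics/w21.png",w["img"])
```

```text
t 38.2 pos [0.4824 0.1163 0.0774] q7 [ 0.58  0.45 -1.07  1.9   0.46  1.1  -1.53] grip 1.002 F [-0.2 -0.4 -0.4]
toolx [-0.032 -0.024 -0.999] jaw yaw -48.2
turn 0.0 shift after turn [ 0.0393  0.0032 -0.0001]
```

View pics/w21.png

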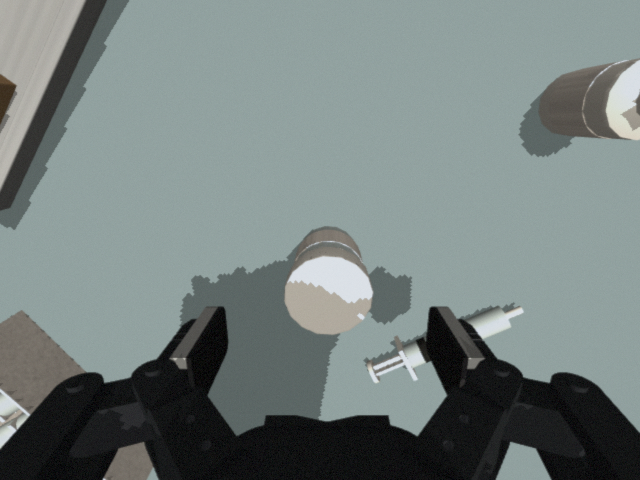

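Emit:
{"method": "play_rows", "body": {"increments": "0.012 0.002 0 0;0.012 0.001 0 0;0.008 0 0 0;0.004 0 0 0;0 0 0 0;0 0 0 0"}}

```text
clock: 38.85
position: [0.4848, 0.1178, 0.0398]
ee_rot: [0.277, 0.651, -0.301, 0.639]
ft_force: [0.2, 0.6, 0.2]
grip_width: 0.996
```

Emit:
{"method": "play_rows", "body": {"increments": "0 0 0 0;0 0 0 0;0 0 0 0;0 0 0 0;0 0 0 0;0 0 0 0;0 0 0 0", "hand": 1, "squeeze": 20}}

```text
clock: 39.55
position: [0.4855, 0.1178, 0.0409]
ee_rot: [0.277, 0.651, -0.301, 0.64]
ft_force: [0.9, 0.4, -0.9]
grip_width: 0.507
```

Run:
```python
from h import *
from workcell import camera,get_obs
plan((0.4835,0.1175,0.038))
o=get_obs();w=camera("wrist"); cv2.imwrite("pics/w22.png",w["img"])
```

```text
t 39.5 pos [0.4855 0.1178 0.0409] q7 [ 0.53  0.51 -1.03  1.92  0.52  1.04 -1.57] grip 0.507 F [ 0.9  0.4 -0.9]
toolx [-0.027 -0.024 -0.999] jaw yaw -48.2
turn 0.0 shift after turn [ 0.0029 -0.0016 -0.0011]
```

View pics/w22.png

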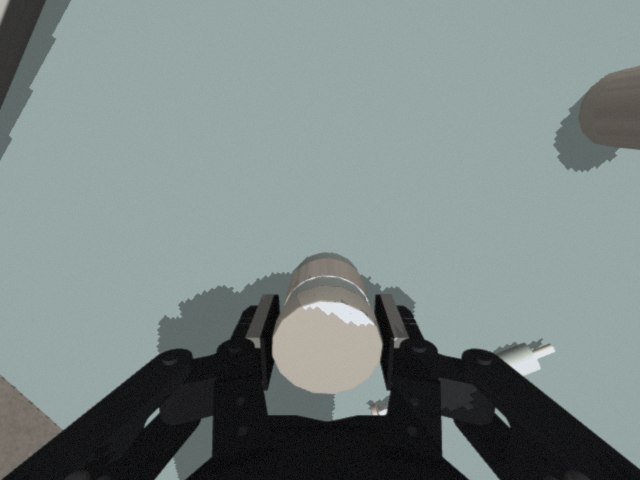

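Emit:
{"method": "play_rows", "body": {"increments": "-0.01 0 0 0;-0.02 0 0 0;-0.03 0 0 0;-0.03 0 0 0;-0.02 0 0 0;-0.005 0 0 0;0 0 0 0;0 0 0 0"}}

```text
clock: 40.4
position: [0.4878, 0.1214, 0.1621]
ee_rot: [0.276, 0.651, -0.3, 0.64]
ft_force: [-0.6, -0.4, -1.0]
grip_width: 0.505
```

Run:
```python
from h import *
plan((0.565,-0.40,0.15))
```

```text
t 40.4 pos [0.4878 0.1214 0.1621] q7 [ 0.65  0.35 -1.15  1.81  0.35  1.24 -1.45] grip 0.505 F [-0.6 -0.4 -1. ]
toolx [-0.029 -0.025 -0.999] jaw yaw -48.1
turn 0.0 shift after turn [ 0.0226 -0.2898  0.4399]
```

Emit:
{"method": "play_rows", "body": {"increments": "0 -0.01 0.015 0;0 -0.016 0.025 0;0 -0.016 0.025 0;0 -0.016 0.025 0;0 -0.016 0.025 0;0 -0.016 0.025 0;0 -0.016 0.025 0;0 -0.016 0.025 0;0 -0.016 0.025 0;0 -0.016 0.025 0;0 -0.016 0.025 0"}}

```text
clock: 41.5
position: [0.5336, -0.1959, 0.1539]
ee_rot: [0.272, 0.659, -0.297, 0.635]
ft_force: [0.9, 0.5, 0.2]
grip_width: 0.503
```

Run:
```python
from h import *
plan((0.565,-0.40,0.15))
```

```text
t 41.5 pos [ 0.5336 -0.1959  0.1539] q7 [ 1.04  0.48 -1.    1.65  0.44  1.29 -0.88] grip 0.503 F [0.9 0.5 0.2]
toolx [-0.047 -0.019 -0.999] jaw yaw -47.5
turn 0.0 shift after turn [ 0.0064 -0.1146  0.1717]
```

Emit:
{"method": "play_rows", "body": {"increments": "0 -0.016 0.025 0;0 -0.016 0.025 0;0 -0.016 0.025 0;0 -0.016 0.025 0;0 -0.016 0.025 0;0 -0.015 0.022 0;0 -0.012 0.015 0;0 0 0 0;0 0 0 0"}}

```text
clock: 42.4
position: [0.5588, -0.3977, 0.1384]
ee_rot: [0.273, 0.666, -0.298, 0.627]
ft_force: [-0.0, 0.6, -0.2]
grip_width: 0.507
```

Run:
```python
from h import *
from workcell import camera,get_obs
plan((0.565,-0.40,0.07))
o=get_obs();w=camera("wrist"); cv2.imwrite("pics/w23.png",w["img"]); cv2.imwrite("pics/t23.png",camera("top")["img"])
```

```text
t 42.4 pos [ 0.5588 -0.3977  0.1384] q7 [ 1.07  0.72 -0.86  1.31  0.57  1.41 -0.62] grip 0.507 F [-0.   0.6 -0.2]
toolx [-0.066 -0.01  -0.998] jaw yaw -47.7
turn 0.0 shift after turn [0.0679 0.0068 0.0084]
```

View pics/w23.png

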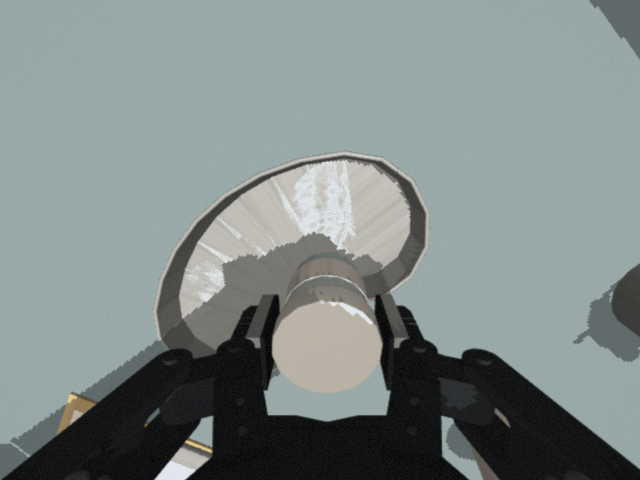

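Run:
```python
from h import *
from workcell import camera,get_obs
o=get_obs();w=camera("wrist")
pts=[(157,310),(200,215),(260,173),(345,153),(400,170),(428,225),(415,270),(380,297)]
P=ray(w,pts,.036,o)[:,:2]; print(P.round(3))
O=np.array([.5075,-.382]);yaw=np.radians(-8.5);u=np.array([np.cos(yaw),np.sin(yaw)]);v=np.array([-u[1],u[0]])
print("local",np.c_[(P-O)@u,(P-O)@v].round(3))
# dish radial distance from model arc (rim ~ 58-60 mm from lobe centres)
for s in (1,-1):
    c=O+s*.064*u-.011*v; print("lobe",s,c.round(4),np.linalg.norm(P-c,axis=1).round(3))
```

```text
[[ 0.419 -0.338]
 [ 0.508 -0.318]
 [ 0.56  -0.331]
 [ 0.608 -0.364]
 [ 0.625 -0.398]
 [ 0.612 -0.44 ]
 [ 0.582 -0.46 ]
 [ 0.549 -0.457]]
local [[-0.094  0.031]
 [-0.009  0.064]
 [ 0.044  0.058]
 [ 0.097  0.033]
 [ 0.119  0.001]
 [ 0.112 -0.042]
 [ 0.085 -0.066]
 [ 0.052 -0.068]]
lobe 1 [ 0.5692 -0.4023] [0.163 0.104 0.072 0.055 0.056 0.057 0.059 0.058]
lobe -1 [ 0.4426 -0.3834] [0.052 0.092 0.129 0.167 0.183 0.179 0.159 0.129]
```

View pics/t23.png

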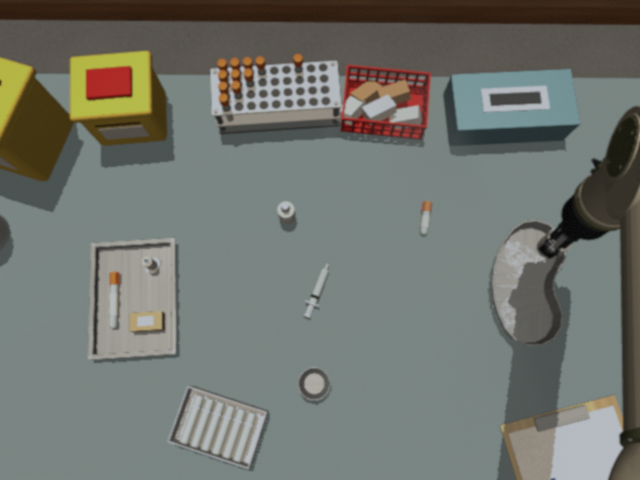

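Emit:
{"method": "play_rows", "body": {"increments": "0.015 0.004 0.005 0;0.02 0.003 0.004 0;0.02 0 0 0;0.01 0 0 0;0 0 0 0;0 0 0 0"}}

```text
clock: 43.15
position: [0.5675, -0.3964, 0.0666]
ee_rot: [0.271, 0.668, -0.296, 0.627]
ft_force: [-0.2, -0.5, 0.5]
grip_width: 0.506
```

Run:
```python
from h import *
plan((0.567,-0.40,0.047))
```

```text
t 43.1 pos [ 0.5675 -0.3964  0.0666] q7 [ 1.05  0.8  -0.83  1.35  0.62  1.31 -0.65] grip 0.506 F [-0.2 -0.5  0.5]
toolx [-0.067 -0.01  -0.998] jaw yaw -47.4
turn 0.0 shift after turn [ 0.0196 -0.0017  0.003 ]
```

Emit:
{"method": "play_rows", "body": {"increments": "0.005 -0.001 0.002 0;0.004 -0.001 0.001 0;0.002 0 0 0;0 0 0 0;0 0 0 0"}}

```text
clock: 43.65
position: [0.5683, -0.4012, 0.0568]
ee_rot: [0.271, 0.666, -0.297, 0.628]
ft_force: [0.6, -1.2, 0.1]
grip_width: 0.504
```

Emit:
{"method": "play_rows", "body": {"increments": "0.002 0 0 0;0.002 0 0 0;0.001 0 0 0;0 0 0 0"}}

```text
clock: 44.05
position: [0.5682, -0.4013, 0.052]
ee_rot: [0.271, 0.666, -0.297, 0.628]
ft_force: [1.1, 0.5, 0.3]
grip_width: 0.509
```

Emit:
{"method": "play_rows", "body": {"increments": "0.001 0 0 0;0.001 0 0 0;0 0 0 0"}}

```text
clock: 44.35
position: [0.5681, -0.4013, 0.0498]
ee_rot: [0.271, 0.666, -0.297, 0.628]
ft_force: [-0.2, 0.0, 0.2]
grip_width: 0.503
```

Emit:
{"method": "play_rows", "body": {"increments": "0.001 0 0 0;0.001 0 0 0;0 0 0 0"}}

```text
clock: 44.65
position: [0.5679, -0.4013, 0.0476]
ee_rot: [0.271, 0.666, -0.297, 0.628]
ft_force: [-0.1, -0.5, 0.0]
grip_width: 0.507
```

Emit:
{"method": "play_rows", "body": {"increments": "0.001 0 0 0;0.001 0 0 0;0 0 0 0"}}

```text
clock: 44.95
position: [0.5683, -0.4014, 0.0475]
ee_rot: [0.271, 0.666, -0.297, 0.629]
ft_force: [1.1, -0.7, -0.6]
grip_width: 0.507
```

Emit:
{"method": "play_rows", "body": {"increments": "0.001 0 0 0;0.001 0 0 0;0.001 0 0 0"}}

```text
clock: 45.25
position: [0.5686, -0.4013, 0.0471]
ee_rot: [0.27, 0.665, -0.297, 0.629]
ft_force: [-4.0, 1.8, 10.6]
grip_width: 0.507
```

Emit:
{"method": "play_rows", "body": {"increments": "0.002 0 0 0;0.002 0 0 0"}}

```text
clock: 45.45
position: [0.5688, -0.4013, 0.047]
ee_rot: [0.27, 0.665, -0.298, 0.629]
ft_force: [-7.6, 3.5, 18.1]
grip_width: 0.506
```

Emit:
{"method": "play_rows", "body": {"increments": "0 0 0 0;0 0 0 0;0 0 0 0;0 0 0 0;0 0 0 0", "hand": -0.5}}

```text
clock: 45.95
position: [0.5687, -0.4013, 0.0464]
ee_rot: [0.27, 0.665, -0.298, 0.629]
ft_force: [0.2, 0.2, 0.2]
grip_width: 0.749
```

Emit:
{"method": "play_rows", "body": {"increments": "-0.005 0 0 0;-0.01 0 0 0;-0.02 0 0 0;-0.03 0 0 0;-0.03 0 0 0;-0.01 0 0 0;0 0 0 0;0 0 0 0"}}

```text
clock: 46.75
position: [0.5755, -0.3992, 0.1576]
ee_rot: [0.27, 0.665, -0.297, 0.63]
ft_force: [0.0, -0.3, -0.7]
grip_width: 0.749
```

Run:
```python
from h import *
from workcell import camera,get_obs
plan((0.635,-0.195,0.16),-97)
o=get_obs();w=camera("wrist"); cv2.imwrite("pics/w24.png",w["img"])
```

```text
t 46.8 pos [ 0.5755 -0.3992  0.1576] q7 [ 1.04  0.73 -0.86  1.25  0.57  1.45 -0.61] grip 0.749 F [ 0.  -0.3 -0.7]
toolx [-0.061 -0.015 -0.998] jaw yaw -47.4
world jaw deltas deg [-49.6 130.4]
turn 0.8659 shift after turn [-0.0091  0.034  -0.2097]
```

View pics/w24.png

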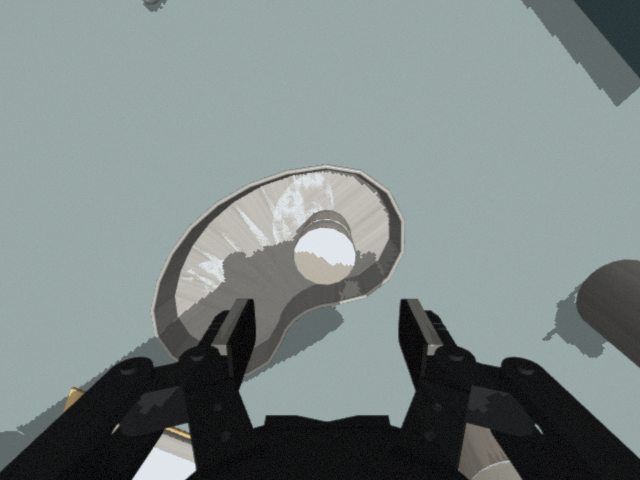

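Emit:
{"method": "play_rows", "body": {"increments": "-0.01 0 0 0.14;0 0 0 0.15;0 0 0 0.15;0 0 0 0.15;0 0 0 0.15;0 0 0 0.12;0 0.004 -0.02 0;0 0.004 -0.026 0;0 0.004 -0.026 0;0 0.004 -0.026 0;0 0.004 -0.026 0;0 0.004 -0.026 0;0 0.004 -0.026 0;0 0.004 -0.026 0;0 0 0 0;0 0 0 0;0 0 0 0"}}

```text
clock: 48.5
position: [0.6241, -0.1965, 0.1346]
ee_rot: [-0.507, -0.486, 0.558, -0.442]
ft_force: [0.3, -0.7, -0.0]
grip_width: 0.75
```

Run:
```python
from h import *
from workcell import camera,get_obs
plan((0.635,-0.195,0.16),-97)
o=get_obs();w=camera("wrist"); cv2.imwrite("pics/w25.png",w["img"])
```

```text
t 48.5 pos [ 0.6241 -0.1965  0.1346] q7 [ 0.73  0.65 -0.76  1.38  0.45  1.38 -1.76] grip 0.75 F [ 0.3 -0.7 -0. ]
toolx [-0.095 -0.001 -0.995] jaw yaw -97.8
world jaw deltas deg [   0.8 -179.2]
turn -0.0135 shift after turn [-0.0264  0.0082 -0.0025]
```

View pics/w25.png

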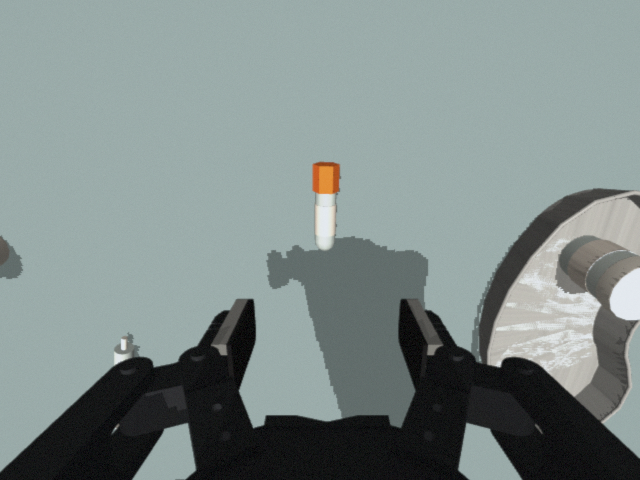

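Run:
```python
from h import *
from workcell import camera,get_obs
o=get_obs();w=camera("wrist")
P=ray(w,[(326.5,162.5),(325,250)],.0085,o)[:,:2]; e=P[0]-P[1]; print(P,np.linalg.norm(e),P.mean(0),np.degrees(np.arctan2(e[1],e[0])))
c=P.mean(0)
plan((*c,0.04),np.degrees(np.arctan2(e[1],e[0]))-90)
```

```text
[[ 0.66912893 -0.205939  ]
 [ 0.60070916 -0.19530899]] 0.06924061361432819 [ 0.63491904 -0.20062399] -8.831132896734545
t 48.6 pos [ 0.624  -0.1975  0.1347] q7 [ 0.73  0.65 -0.76  1.38  0.45  1.38 -1.76] grip 0.751 F [ 0.2 -0.1  0.8]
toolx [-0.095 -0.001 -0.996] jaw yaw -97.9
world jaw deltas deg [ -1. 179.]
turn 0.0171 shift after turn [ 0.0933  0.0201 -0.    ]
```

Emit:
{"method": "play_rows", "body": {"increments": "0.015 0.008 0 0.017;0.02 0.008 0 0;0.02 0.003 0 0;0.01 0 0 0;0 0 0 0;0 0 0 0", "hand": 0.1}}

```text
clock: 49.2
position: [0.6364, -0.2041, 0.0598]
ee_rot: [-0.511, -0.48, 0.564, -0.435]
ft_force: [-0.7, 0.4, -0.1]
grip_width: 0.45
```

Run:
```python
from h import *
from workcell import camera,get_obs
plan((0.633,-0.2005,0.0125),-98.8)
o=get_obs();w=camera("wrist"); cv2.imwrite("pics/w26.png",w["img"])
```

```text
t 49.2 pos [ 0.6364 -0.2041  0.0598] q7 [ 0.7   0.75 -0.72  1.39  0.5   1.29 -1.8 ] grip 0.45 F [-0.7  0.4 -0.1]
toolx [-0.098 -0.001 -0.995] jaw yaw -99.2
world jaw deltas deg [   0.4 -179.6]
turn -0.0065 shift after turn [ 0.0474  0.0007 -0.0038]
```

View pics/w26.png

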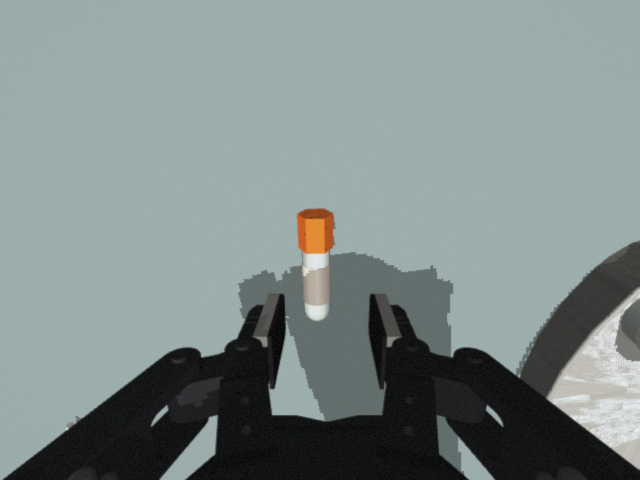

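Emit:
{"method": "play_rows", "body": {"increments": "0.012 0 -0.002 -0.006;0.012 0 -0.002 0;0.008 0 0 0;0.004 0 0 0;0 0 0 0;0 0 0 0"}}

```text
clock: 49.85
position: [0.634, -0.1999, 0.0225]
ee_rot: [-0.51, -0.481, 0.562, -0.438]
ft_force: [-0.1, -0.1, 0.3]
grip_width: 0.452
```

Run:
```python
from h import *
from workcell import camera,get_obs
plan((0.633,-0.2005,0.013),-98.8)
o=get_obs();w=camera("wrist"); cv2.imwrite("pics/w27.png",w["img"])
```

```text
t 49.9 pos [ 0.634  -0.1999  0.0225] q7 [ 0.7   0.78 -0.7   1.43  0.52  1.22 -1.81] grip 0.452 F [-0.1 -0.1  0.3]
toolx [-0.095 -0.002 -0.995] jaw yaw -98.8
world jaw deltas deg [ -0. 180.]
turn 0.0002 shift after turn [0.0095 0.     0.0006]
```

View pics/w27.png

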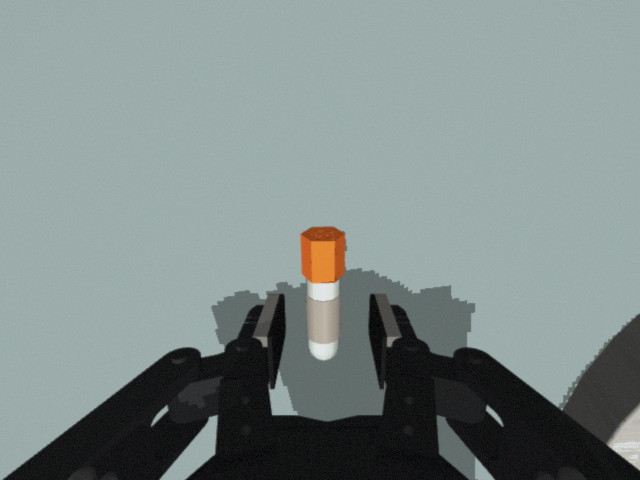

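Emit:
{"method": "play_rows", "body": {"increments": "0.005 0 -0.001 0;0.003 0 0 0;0.001 0 0 0;0 0 0 0"}}

```text
clock: 50.3
position: [0.6338, -0.1991, 0.0136]
ee_rot: [-0.511, -0.48, 0.562, -0.438]
ft_force: [1.2, 0.1, -0.2]
grip_width: 0.45
```

Emit:
{"method": "play_rows", "body": {"increments": "0 0 0 0;0 0 0 0;0 0 0 0;0 0 0 0;0 0 0 0;0 0 0 0", "hand": 1, "squeeze": 25}}

```text
clock: 50.9
position: [0.634, -0.1992, 0.014]
ee_rot: [-0.511, -0.48, 0.562, -0.439]
ft_force: [-0.1, 0.0, -0.7]
grip_width: 0.171
```

Emit:
{"method": "play_rows", "body": {"increments": "-0.01 0 0 0;-0.02 0 0 0;-0.02 0 0 0;-0.02 0 0 0;-0.02 0 0 0;-0.01 0 0 0;0 0 0 0;0 0 0 0"}}

```text
clock: 51.7
position: [0.6439, -0.1985, 0.1206]
ee_rot: [-0.511, -0.48, 0.562, -0.439]
ft_force: [-1.4, 0.1, -0.7]
grip_width: 0.175
```

Run:
```python
from h import *
from workcell import camera,get_obs
plan((0.445,-0.383,0.12))
o=get_obs();w=camera("wrist"); cv2.imwrite("pics/w28.png",w["img"])
```

```text
t 51.7 pos [ 0.6439 -0.1985  0.1206] q7 [ 0.7   0.7  -0.74  1.33  0.47  1.38 -1.78] grip 0.175 F [-1.4  0.1 -0.7]
toolx [-0.093 -0.002 -0.996] jaw yaw -98.8
turn 0.0 shift after turn [ 0.0194 -0.1674  0.2127]
```

View pics/w28.png

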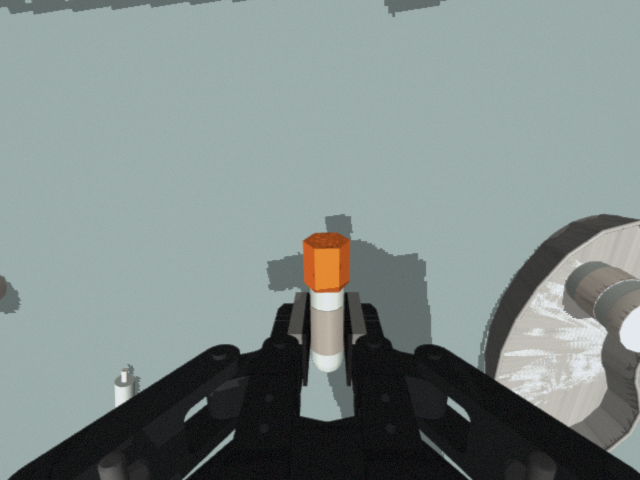

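Emit:
{"method": "play_rows", "body": {"increments": "0 -0.008 0.01 0;0 -0.01 0.013 0;0 -0.01 0.013 0;0 -0.01 0.013 0;0 -0.01 0.013 0;0 -0.01 0.013 0;0 -0.01 0.013 0;0 -0.01 0.013 0;0 -0.01 0.013 0;0 -0.01 0.013 0;0 -0.01 0.013 0;0 -0.01 0.013 0;0 -0.01 0.013 0;0 -0.01 0.013 0;0 -0.01 0.013 0;0 -0.008 0.01 0;0 0 0 0;0 0 0 0"}}

```text
clock: 53.55
position: [0.4231, -0.3967, 0.1298]
ee_rot: [-0.51, -0.48, 0.572, -0.427]
ft_force: [-0.3, 0.4, 0.0]
grip_width: 0.172
```

Run:
```python
from h import *
from workcell import camera,get_obs
plan((0.445,-0.383,0.02),-98.5)
o=get_obs();w=camera("wrist"); cv2.imwrite("pics/w29.png",w["img"])
```

```text
t 53.5 pos [ 0.4231 -0.3967  0.1298] q7 [ 1.2   0.48 -0.73  1.61  0.38  1.29 -1.36] grip 0.172 F [-0.3  0.4  0. ]
toolx [-0.115  0.001 -0.993] jaw yaw -100.0
world jaw deltas deg [   1.5 -178.5]
turn -0.0262 shift after turn [ 0.1066  0.032  -0.0185]
```

View pics/w29.png

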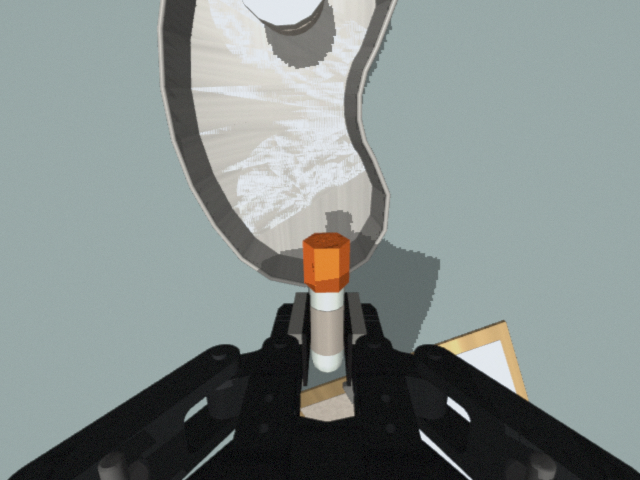

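Run:
```python
from h import *
from workcell import camera,get_obs
o=get_obs();w=camera("wrist")
P=ray(w,[(388,200),(383,235),(258,268),(210,212)],.036,o)[:,:2]
print(P.round(3),np.linalg.norm(P-[.4426,-.3834],axis=1).round(3))
plan((0.448,-0.384,0.07),-98.5)
```

```text
[[ 0.441 -0.444]
 [ 0.416 -0.438]
 [ 0.407 -0.347]
 [ 0.454 -0.326]] [0.06  0.06  0.051 0.058]
t 53.6 pos [ 0.4237 -0.3964  0.1299] q7 [ 1.2   0.48 -0.73  1.61  0.38  1.29 -1.36] grip 0.173 F [-0.   0.1 -0.1]
toolx [-0.115  0.001 -0.993] jaw yaw -100.0
world jaw deltas deg [   1.5 -178.5]
turn -0.0254 shift after turn [ 0.0567  0.0289 -0.0168]
```

Emit:
{"method": "play_rows", "body": {"increments": "0 0.01 -0.006 -0.025;0 0.01 -0.006 0;0.015 0.008 -0.004 0;0.02 0 0 0;0.015 0 0 0;0 0 0 0;0 0 0 0"}}

```text
clock: 54.35
position: [0.4552, -0.3781, 0.0712]
ee_rot: [-0.503, -0.491, 0.562, -0.436]
ft_force: [0.4, -0.2, 1.3]
grip_width: 0.171
```

Run:
```python
from h import *
from workcell import camera,get_obs
plan((0.448,-0.385,0.02),-98.5)
o=get_obs();w=camera("wrist"); cv2.imwrite("pics/w30.png",w["img"])
```

```text
t 54.4 pos [ 0.4552 -0.3781  0.0712] q7 [ 1.12  0.58 -0.71  1.62  0.44  1.21 -1.42] grip 0.171 F [ 0.4 -0.2  1.3]
toolx [-0.114  0.004 -0.993] jaw yaw -97.9
world jaw deltas deg [ -0.6 179.4]
turn 0.0105 shift after turn [ 0.0517 -0.0003  0.0072]
```

View pics/w30.png

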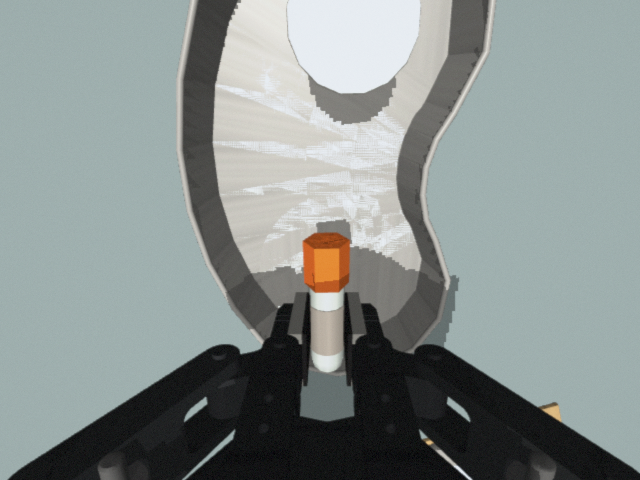

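Emit:
{"method": "play_rows", "body": {"increments": "0.01 0 0.004 0.01;0.012 0 0.003 0;0.01 0 0 0;0.005 0 0 0;0 0 0 0;0 0 0 0"}}

```text
clock: 55.0
position: [0.4494, -0.3869, 0.0323]
ee_rot: [-0.506, -0.487, 0.565, -0.433]
ft_force: [0.9, 0.3, 0.6]
grip_width: 0.166
```

Emit:
{"method": "play_rows", "body": {"increments": "0.002 0 0 0;0.002 0 0 0;0.001 0 0 0;0 0 0 0"}}

```text
clock: 55.4
position: [0.4494, -0.387, 0.0279]
ee_rot: [-0.506, -0.486, 0.565, -0.434]
ft_force: [-0.6, 0.4, -0.5]
grip_width: 0.173
```

Emit:
{"method": "play_rows", "body": {"increments": "0.002 0 0 0;0.002 0 0 0;0.001 0 0 0;0 0 0 0"}}

```text
clock: 55.8
position: [0.4489, -0.387, 0.0227]
ee_rot: [-0.506, -0.486, 0.565, -0.434]
ft_force: [-0.2, 0.4, 0.6]
grip_width: 0.177
```

Emit:
{"method": "play_rows", "body": {"increments": "0.001 0 0 0;0.001 0 0 0;0 0 0 0"}}

```text
clock: 56.1
position: [0.4487, -0.387, 0.0206]
ee_rot: [-0.506, -0.486, 0.565, -0.434]
ft_force: [0.4, -0.3, 0.1]
grip_width: 0.168
```

Emit:
{"method": "play_rows", "body": {"increments": "0.001 0 0 0;0.001 0 0 0;0 0 0 0"}}

```text
clock: 56.4
position: [0.4488, -0.3871, 0.02]
ee_rot: [-0.506, -0.486, 0.565, -0.434]
ft_force: [-0.4, 0.5, 0.9]
grip_width: 0.174
```

Emit:
{"method": "play_rows", "body": {"increments": "0.001 0 0 0;0.001 0 0 0;0.001 0 0 0"}}

```text
clock: 56.7
position: [0.4488, -0.3872, 0.0195]
ee_rot: [-0.505, -0.486, 0.566, -0.434]
ft_force: [-4.4, 3.8, 12.4]
grip_width: 0.173
```

Contact with the dish floor. Releasing with a small opening, then retreating.

Emit:
{"method": "play_rows", "body": {"increments": "0 0 0 0;0 0 0 0;0 0 0 0;0 0 0 0", "hand": 0.4}}

```text
clock: 57.1
position: [0.4488, -0.3872, 0.0192]
ee_rot: [-0.505, -0.486, 0.566, -0.435]
ft_force: [-0.3, -0.8, -0.1]
grip_width: 0.301
```

Emit:
{"method": "play_rows", "body": {"increments": "-0.005 0 0 0;-0.01 0 0 0;-0.02 0 0 0;-0.03 0 0 0;-0.03 0 0 0;-0.03 0 0 0;-0.02 0 0 0;0 0 0 0;0 0 0 0"}}

```text
clock: 58.0
position: [0.4664, -0.3862, 0.1738]
ee_rot: [-0.505, -0.485, 0.565, -0.435]
ft_force: [-0.2, -0.3, -0.5]
grip_width: 0.303
```

Run:
```python
from h import *
from workcell import camera,get_obs
plan((0.445,-0.383,0.02),-98.5)
for n in("wrist","top","scene"): cv2.imwrite(f"pics/{n}31.png",camera(n)["img"])
```

```text
t 58.0 pos [ 0.4664 -0.3862  0.1738] q7 [ 1.13  0.5  -0.74  1.49  0.38  1.39 -1.38] grip 0.303 F [-0.2 -0.3 -0.5]
toolx [-0.11  -0.001 -0.994] jaw yaw -98.5
world jaw deltas deg [   0. -180.]
turn -0.0008 shift after turn [ 0.1552 -0.0048 -0.0028]
```

View pics/wrist31.png

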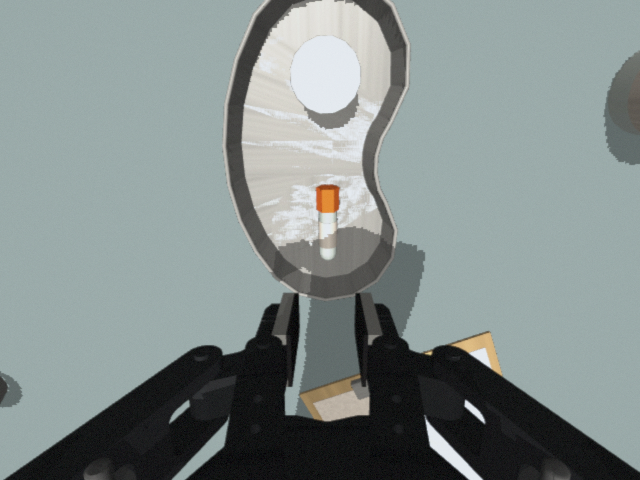

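View pics/scene31.png

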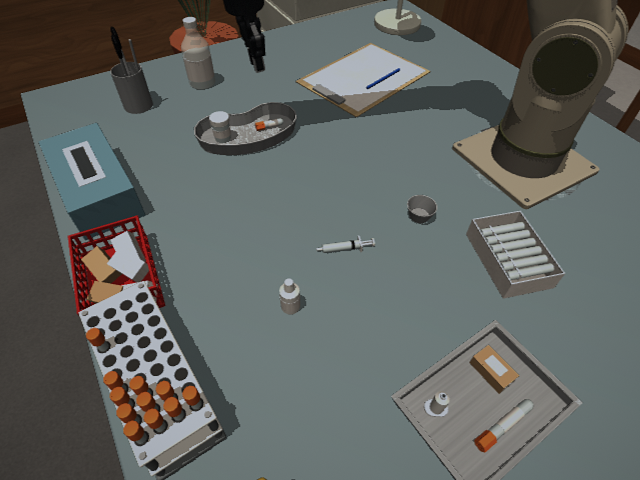

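View pics/top31.png

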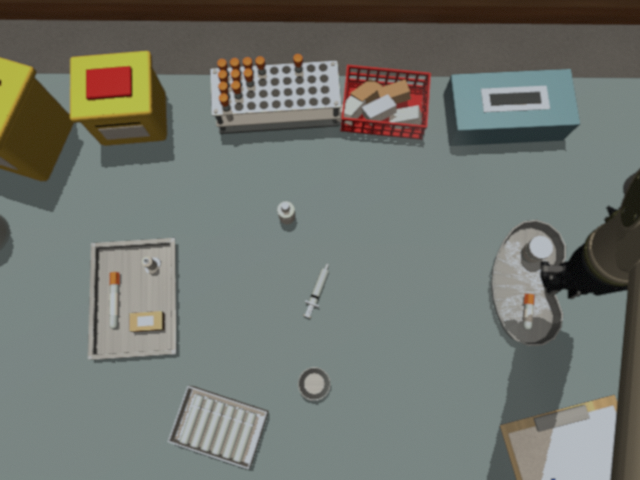

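All five items are in their trays: pot at (325,75) and short tube at (328,222) in the wrist view, tray items clear of each other in the scene view. The syringe at (345,245) and the dropper at (290,297) in the scene view are where they started. One zoomed check that the pot and holder stand upright, then I'll hand in.

Run:
```python
import cv2,numpy as np
i=cv2.imread("pics/scene31.png")
a=cv2.resize(i[95:165,185:305],None,fx=3.3,fy=3.3,interpolation=cv2.INTER_CUBIC); b=cv2.resize(i[320:480,390:585],None,fx=2,fy=2,interpolation=cv2.INTER_CUBIC)
c=np.zeros((a.shape[0]+b.shape[0],400,3),np.uint8); c[:a.shape[0],:a.shape[1]]=a; c[a.shape[0]:,:b.shape[1]]=b; cv2.imwrite("pics/fin.png",c)
```

```text
(no output)
```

View pics/fin.png

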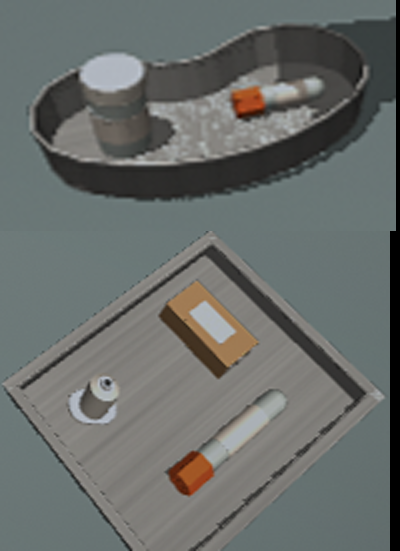

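The pot's base centre is at (122,135) and its lid centre at (113,75), so it looks a little tilted. I'll compare that with how a true vertical projects there.

Run:
```python
from h import *
from workcell import camera
s=camera("scene"); 
for z in(.006,.066): print(((proj(s,(.568,-.401,z))-[185,95])*3.3).round(1))
t=camera("top")
for z in(.006,.066): print(proj(t,(.568,-.401,z)).round(1))
for z in(.006,.049): print(((proj(s,(.535,.3364,z))-[390,320])*2+[0,231]).round(1))
```

```text
[[119.8 145. ]]
[[105.8  73.7]]
[[529.1 253. ]]
[[540.6 246.1]]
[[ 91.2 407.9]]
[[104.5 386.8]]
```

A true vertical there projects with the same leftward lean, so the pot is upright, and the holder matches too. Handing in.

```bash
python3 -c "
from workcell import workorder,get_obs
print(get_obs()['clock']); print(workorder.hand_in())"
```

```text
58.25
the job is handed in; nothing more can be done
None
```

Both kits are made up and the job is handed in at 58 s of the 128 s allowed; hand-in reported no verdict.

- **Blood kit:** The long tube, the holder (upright) and the carton (flat) went into the rectangular tray, in that order.
- **Urine kit:** The pot (upright) and then the short tube went into the kidney dish.
- **Setting down:** Each item was lowered until it touched the floor before I let go. The highest force I read was about 20 N, while pressing the pot down.
- **Last checks:** The final pictures show every item on its tray floor, clear of the others and of the rims. The syringe and dropper look to be where they started. The pot looked slightly tilted in the scene view, but projecting a true vertical there gave a similar lean, so I judged it upright. The gripper was empty and about 17 cm up.
- **Not as planned:** The tool slowly tilted to about 6° over the run, and the moves cannot correct that. Items were therefore up to about 2° out of level just before touching down and settled flat on the floor. Joint 3 came within 0.03 rad of its limit on the way to the carton, so I turned the wrist the other way round before picking it up.

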